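# Clear the jeweller's bench: files in the drawer, polishing bars in the tin

### The arm

A 7-joint arm with a two-finger parallel gripper is mounted at the origin on the work surface. World frame = base frame: x ahead of the robot, y to its left, z up, the work surface at z = 0. Lengths are in m, angles in rad, forces in N, time in s.
With the tool pointing down it reaches from about 0.425 to 0.875 m from the base axis. Payload 4.7 kg.
Tool frame: the origin (TCP) lies on the centre line of the jaws, within the pads' length; the fingertips stand 19 mm ahead of it and the grasp point (between the pads) is the TCP; z points along the fingers, y is the line along which they close (so a half turn about z gives the same grasp; the last joint's range is limited). The gripper opens to 87 mm and grips with 3 to 60 N. Pads are 19 mm wide; open, the fingers measure 117 mm over their backs; the gripper's body (75 mm by 190 mm) begins 51 mm behind the grasp point.
Start: joints at [-1.303, 0.321, -0.07, 1.45, 0.023, 1.371, -0.057], TCP at [0.163, 0.629, 0.242] pointing down, gripper open.
Joint ranges: [-2.86, 2.86], [-0.3, 2.09], [-1.38, 1.24], [0.06, 2.45], [-1.56, 4.7], [0.09, 2.05], [-2.69, 2.69]. Speed limits (rad/s): [2.57, 2.57, 3.14, 3.14, 3.14, 3.14, 3.14].

### API

Orientations are given as a 3x3 rotation matrix whose columns are the frame's x, y, z axes.
In Python, from bench import get_obs, read_camera, camera_model, r, spotter gives the robot as it stands.
- The arm moves only by the shell command python3 -m jog 'ROWS' [FORCE]. ROWS is JSON, a list of rows, each an object of numbers: "dx", "dy", "dz": the shift along the tool's x, y, z in units of 0.15 m (1.0 is 0.15 m); "ax", "ay", "az": the turn, a rotation vector about the tool's x, y, z in units of 45 degrees (1.0 is 45 degrees); "hand": the opening, from 0 (shut) to 1 (fully open). A call has 1 to 20 rows; each row is the pose to reach, as a shift and turn from the pose commanded when the call began, along the tool's axes at that moment; what a row does not reach only later rows make up. A row lasts 1/12 s, in which the tool goes at most 41.7 mm and 7.16 degrees, less where a joint would pass 70% of its speed; a pose out of reach is approached as far as the arm can. A call with a number of a shift or a turn outside -1 to 1 is refused whole. A call with a gripper value outside its range is refused whole. The fingers move at their own pace and stop on an object; FORCE is the grip in N (left out, the last holds). Time passes only in rows, so rows that repeat a pose let the fingers close. It gives the time, the measured TCP pose, the force, the opening and the grip force at its end, in the units of the state.
- get_obs(): the state, without advancing time (a new reading comes with each control period).
- read_camera(name): name is "scene" or "top" or "wrist"; returns the picture (384x512x3 uint8, red, green, blue); there is no depth.
- camera_model(name): a dict with "camera_matrix" (3x3 intrinsics, pixels), "dist_coeffs" ([k1, k2, p1, p2, k3] as OpenCV has them; the pictures are not rectified), "T" (4x4, takes a point from camera to world coordinates). Camera axes: x right, y down, z forward; pixel columns grow to the right and rows downward; lengths in m; the calibration is good to about 2 mm. A picture is of the moment at which its call begins: read the wrist's pose just before it. camera_model takes no time and is no camera call; for the wrist camera it gives the pose at the moment of the call.
- r.job_done(): hands the job in; it is judged then, once.
Trained networks look in the newest picture that a camera, given by its name, has taken for a name from the list of things; names that differ only in an ending like _2 or _b are one class to them, and where a whole thing is asked for, a point or a joint stands for the part that bears it (a point fixed in the world has none). Each returns a list of dicts, best first, with "confidence" (0 to 1); they miss things now and then, are a little off and sometimes report something else, mostly with a low value. They report only what shows in the picture. A call takes as long as a camera call.
- spotter.masks_of(camera, name): "mask" (384x512 bool, what is visible of it) and "bbox" ([left, top, width, height] in pixels, round what is visible of it).
The state is a dict: "clock": time; "qpos": joint angles; "qd": joint speeds; "joint_efforts": joint torques, N m; "tcp_pos": TCP position; "tcp_rot": TCP orientation; "force": force on the tool from outside, world axes, zero at the start; "wrist_torque": the same for the moment, N m; "opening": finger opening in m; "finger_force": force on a finger pad.
Only numpy, scipy, OpenCV 4.12 (cv2) and the standard library are available. Lean on these libraries where they do the work, as an engineer would, in place of code of your own. Each camera call takes 0.05 s, during which the arm holds its last target. There are 200 camera calls.

### The job

Clear the bench: pull the cabinet's drawer right open, lay every red-handled file flat in it, none on top of another, all straight front to back with the handles at the front of the drawer and the tips at the back, and then push the drawer fully shut. Drop every green polishing bar into the open aluminium tin as well, and leave the tin standing upright and the other things on the bench where they are.

Things in the scene. Friction and masses are not known exactly. Their poses are not given: they have to be found in the camera images.
- cab_drawer0 (a joint): the one drawer of the low wooden cabinet (cabinet 258 deep, 280 wide, 80 high, fixed to the bench, standing at a slight random yaw): metres pulled out towards the cabinet's front, 0 = shut, 0.18 = fully open; light friction, stays where left
- cab_drawer0_handle (a point): middle of the drawer's horizontal brass bar handle (11 thick, 120 long, 44 above the bench, 35 in front of the drawer face, 36 below the cabinet top); moves with the drawer. Axes: x points into the cabinet (the way the drawer shuts), y along the bar, z up
- drawer_floor (a point): middle of the front edge of the drawer's inner floor, 22 above the bench; moves with the drawer. Axes: x from the drawer's front to its back, y across it, z up. Inside: x from 0 to 213, y from -119 to 119, walls rise 36 above the floor. When fully open the floor is open to above from x = 0 to 174, the rest stays under the cabinet top
- tin: open round aluminium tin, 120 outside diameter, 70 high, wall 4, floor 5 thick; origin at the centre of its underside, z up; loose, 0.45 kg
- tin_in (a point): centre of the tin's inner floor (65 below its rim)
- file1: hand file with red handle and dark steel blade, 150 long, lying flat; origin under its middle, x towards the tip, z up. Handle from x = -75 to -11, 20 wide, 14 high; blade from -11 to 75, 14 wide, 5 thick, same flat underside; balances near x = -8; 70 g. May be absent
- file1_tip (a point): tip end of file1's blade (x = 75)
- file2: hand file with red handle and dark steel blade, 150 long, lying flat; origin under its middle, x towards the tip, z up. Handle from x = -75 to -11, 20 wide, 14 high; blade from -11 to 75, 14 wide, 5 thick, same flat underside; balances near x = -8; 70 g. May be absent
- file2_tip (a point): tip end of file2's blade (x = 75)
- file3: hand file with red handle and dark steel blade, 150 long, lying flat; origin under its middle, x towards the tip, z up. Handle from x = -75 to -11, 20 wide, 14 high; blade from -11 to 75, 14 wide, 5 thick, same flat underside; balances near x = -8; 70 g. May be absent
- file3_tip (a point): tip end of file3's blade (x = 75)
- file4: hand file with red handle and dark steel blade, 150 long, lying flat; origin under its middle, x towards the tip, z up. Handle from x = -75 to -11, 20 wide, 14 high; blade from -11 to 75, 14 wide, 5 thick, same flat underside; balances near x = -8; 70 g. May be absent
- file4_tip (a point): tip end of file4's blade (x = 75)
- bar1: green polishing-compound bar, hard, 64 x 28 x 20 (x, y, z); origin at the centre of its underside; 60 g. May be absent
- bar2: green polishing-compound bar, hard, 64 x 28 x 20 (x, y, z); origin at the centre of its underside; 60 g. May be absent
- bar3: green polishing-compound bar, hard, 64 x 28 x 20 (x, y, z); origin at the centre of its underside; 60 g. May be absent
- block: steel bench block 50 x 50 x 20, origin under its centre; not part of the job
- pliers: yellow-handled pliers, about 150 long, 12 high; not part of the job
- clamp: wooden ring clamp 135 long, 34 wide, 22 high; not part of the job
- mug: blue mug, 80 across, 90 high; not part of the job
- bottle: white bottle with red cap, 150 high; not part of the job

How it is judged:
By the outcome, as a careful person would: the job done as asked, in the order asked, and still so for the second after the job is handed in, with the robot touching nothing.
Of file1, file2, file3, file4 only 3 to 4 are there at a start; the rules pass over those that are not, and their reading is None.
Of bar1, bar2, bar3 only 2 to 3 are there at a start; the rules pass over those that are not, and their reading is None.
At some moment in a run one of file1, file2, file3, file4, bar1, bar2, bar3 may be knocked a few centimetres aside while the robot is not near it.
It also fails if it takes over 210 s, if anything falls off the work surface, if the arm or the gripper's body presses on something with over 40 N, if the wrist force passes 120 N, or if a joint passes its speed limit or range.

## Working session

There is one attempt and no reset: what is moved stays moved. The work goes in short steps, Python scripts to look and compute and a shell command to move; the robot and the scene stay as the last step left them, time stands still between calls to the robot, and variables do not carry over. Pictures are saved under pics/ and viewed, at most 14 in all, crops included, and the job is handed in when it is done.

```bash
ls; mkdir -p pics; python3 - <<'E'
from bench import *
import cv2,numpy as np
o=get_obs();print(o['tcp_pos'],o['tcp_rot'],o['opening'],o['clock'])
ims=[read_camera(n) for n in('scene','top')]
for n,i in zip(('scene','top'),ims):
    cv2.imwrite(f'pics/{n}0.png',i[:,:,::-1])
    m=camera_model(n);print(n,np.round(m['camera_matrix'],1).tolist(),m['dist_coeffs'],np.round(m['T'],3).tolist())
cv2.imwrite('pics/top0b.png',cv2.resize(ims[1],(800,600))[:,:,::-1])
for n in ['file1','bar1','tin','cab_drawer0_handle','cab_drawer0','block','pliers','clamp','mug','bottle']:
    for c in ('top','scene'):
        print(n,c,[(round(d['confidence'],2),[int(v) for v in d['bbox']]) for d in spotter.masks_of(c,n)])
E
```

```text
pics
[0.16310199 0.62866074 0.24044022] [[-9.67983865e-01  2.51012126e-01 -3.87604610e-04]
 [ 2.51012402e-01  9.67981968e-01 -1.91926400e-03]
 [-1.06564262e-04 -1.95511014e-03 -9.99998083e-01]] 0.08694819124564272 0.0
scene [[461.9, 0.0, 252.0], [0.0, 461.9, 189.5], [0.0, 0.0, 1.0]] [-0.05823744  0.          0.          0.          0.        ] [[-0.854, 0.334, -0.4, 1.198], [0.52, 0.58, -0.627, 0.874], [0.022, -0.743, -0.669, 1.11], [0.0, 0.0, 0.0, 1.0]]
top [[430.9, 0.0, 256.3], [0.0, 430.9, 193.2], [0.0, 0.0, 1.0]] [-0.14314446  0.          0.          0.          0.        ] [[0.02, -0.987, 0.159, 0.344], [-1.0, -0.02, 0.004, -0.106], [-0.001, -0.159, -0.987, 1.535], [0.0, 0.0, 0.0, 1.0]]
file1 top [(0.7, [192, 192, 42, 9]), (0.66, [150, 225, 37, 7]), (0.63, [196, 231, 42, 9]), (0.49, [152, 197, 37, 7]), (0.18, [372, 233, 24, 32])]
file1 scene [(0.79, [294, 245, 34, 37]), (0.69, [259, 212, 32, 35]), (0.66, [297, 202, 21, 26]), (0.6, [324, 232, 30, 33])]
bar1 top [(0.7, [173, 159, 18, 17]), (0.69, [203, 171, 19, 7]), (0.55, [122, 236, 11, 14])]
bar1 scene [(0.51, [261, 262, 24, 15]
[... 307 characters left out ...]
 154, 32, 55]), (0.52, [249, 237, 16, 13])]
cab_drawer0 top [(0.78, [262, 164, 76, 27]), (0.24, [147, 227, 38, 8])]
cab_drawer0 scene [(0.72, [195, 153, 33, 57])]
block top [(0.78, [231, 158, 14, 19])]
block scene [(0.53, [227, 219, 18, 14]), (0.51, [185, 106, 19, 38])]
pliers top [(0.65, [121, 154, 36, 14])]
pliers scene [(0.6, [271, 293, 31, 47]), (0.46, [326, 233, 28, 34])]
clamp top []
clamp scene [(0.9, [221, 245, 26, 35])]
mug top [(0.9, [371, 236, 27, 31]), (0.49, [201, 168, 21, 11])]
mug scene [(0.87, [221, 107, 21, 24]), (0.17, [196, 153, 33, 58]), (0.16, [228, 219, 16, 17])]
bottle top [(0.84, [368, 188, 24, 17])]
bottle scene [(0.8, [185, 106, 16, 37]), (0.69, [294, 247, 34, 36])]
```

View pics/top0b.png

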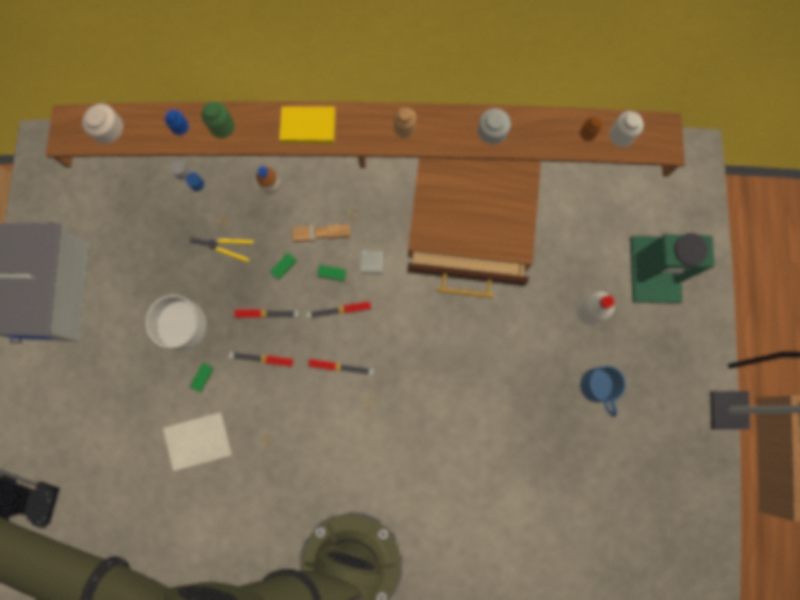

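View pics/scene0.png

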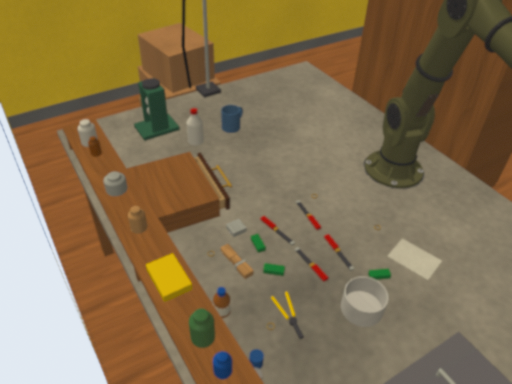

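The top view shows four files in two rows, around (235-370, 310) and (230-370, 362). Three green bars lie at (283,266), (332,272) and (201,377), and the tin is at (176,322). The drawer is slightly ajar, with its handle at (467,292). The scene view agrees.

```bash
cat > h.py <<'E'
from bench import *
import cv2,numpy as np,json
def pose(): o=get_obs(); return np.array(o['tcp_pos']),np.array(o['tcp_rot'])
def ray(m,uv):
    p=cv2.undistortPoints(np.float64(uv).reshape(-1,1,2),np.array(m['camera_matrix']),np.array(m['dist_coeffs'])).reshape(-1,2)
    T=np.array(m['T']); d=np.c_[p,np.ones(len(p))]@T[:3,:3].T
    return T[:3,3],d
def plane(m,uv,z):
    c,d=ray(m,uv); return c+d*((z-c[2])/d[:,2])[:,None]
def tri(m1,uv1,m2,uv2):
    c1,d1=ray(m1,uv1);c2,d2=ray(m2,uv2);a=d1[0]/np.linalg.norm(d1[0]);b=d2[0]/np.linalg.norm(d2[0])
    s=np.linalg.lstsq(np.c_[a,-b],c2-c1,rcond=None)[0]
    return (c1+a*s[0]+c2+b*s[1])/2,np.linalg.norm(c1+a*s[0]-c2-b*s[1])
def proj(m,P):
    T=np.linalg.inv(np.array(m['T'])); r_,_=cv2.Rodrigues(T[:3,:3])
    return cv2.projectPoints(np.float64(P).reshape(-1,3),r_,T[:3,3],np.array(m['camera_matrix']),np.array(m['dist_coeffs']))[0].reshape(-1,2)
def red(im):
    h=cv2.cvtColor(im,cv2.COLOR_RGB2HSV); return ((h[...,0]<8)|(h[...,0]>172))&(h[...,1]>150)&(h[...,2]>50)
def green(im):
    h=cv2.cvtColor(im,cv2.COLOR_RGB2HSV); return (h[...,0]>50)&(h[...,0]<80)&(h[...,1]>130)
def look(cam):
    m=camera_model(cam); return m,read_camera(cam)
def find(cam,name,z,m,im,conf=.3):
    """centre, yaw of long axis (towards tip for files), length, width, on plane z"""
    out=[]
    for d in spotter.masks_of(cam,name):
        if d['confidence']<conf: continue
        k=d['mask']; v,u=np.nonzero(k)
        if len(u)<20: continue
        P=plane(m,np.c_[u,v],z)[:,:2]
        (c,s,a)=cv2.minAreaRect(np.float32(P*1000))
        mu=P.mean(0); w,V=np.linalg.eigh(np.cov((P-mu).T)); ax=V[:,1]
        t=(P-mu)@ax; R=red(im)[v,u]
        if 'file' in name and R.sum()>3 and (t[R].mean()>t.mean()): ax=-ax
        out.append(dict(c=np.array(c)/1000,yaw=np.degrees(np.arctan2(ax[1],ax[0])),L=max(s),W=min(s),conf=d['confidence'],red=R.mean(),green=green(im)[v,u].mean(),border=bool(u.min()<2 or v.min()<2 or u.max()>509 or v.max()>381),uv=(u.mean(),v.mean()),bb=d['bbox'],mask=k))
    return out
def show(l):
    for f in l: print(np.round(f['c'],4),'yaw %.1f L %.0f W %.0f conf %.2f red %.2f grn %.2f bord %d uv %d %d'%(f['yaw'],f['L'],f['W'],f['conf'],f['red'],f['green'],f['border'],*f['uv']))
def go(target,yaw=None,half=True):
    """print tool-frame segments (dx,dy,dz,az units) to target TCP, pointing down, tool-y (closing line) at world yaw deg"""
    p,R=pose(); target=np.array(target,float)
    if yaw is not None:
        y0=np.degrees(np.arctan2(R[1,1],R[0,1])); d=(yaw-y0+180)%360-180
        if half: d=(d+90)%180-90
        y1=np.radians(y0+d); Y=np.array([np.cos(y1),np.sin(y1),0]); Z=np.array([0,0,-1.]); G=np.c_[np.cross(Y,Z),Y,Z]
        rv=cv2.Rodrigues(R.T@G)[0].ravel()
    else: rv=np.zeros(3)
    q=get_obs()['qpos']; print('q7 %.2f tool turn deg %.1f'%(q[6],np.degrees(rv[2])))
    n=max(1,int(np.ceil(max(np.abs(R.T@(target-p)).max()/.15,np.degrees(np.abs(rv)).max()/45)-.02)))
    for i in range(n):
        dl=R.T@((target-p)/n)/.15; print('seg',np.round(dl,3).tolist(),'turn',np.round(np.degrees(rv)/45/n,3).tolist())
        R=R@cv2.Rodrigues(rv/n)[0]
E
cat > first.py <<'E'
from h import *
m,im=look('top'); ms,ims=look('scene')
for n,z in [('file1',.01),('bar1',.02),('tin',.07),('block',.02),('cab_drawer0_handle',.044)]:
    a=find('top',n,z,m,im); b=find('scene',n,z,ms,ims); print(n); show(a); print(' scene'); show(b)
    for f in a:
        if b:
            g=min(b,key=lambda g:np.linalg.norm(g['c']-f['c'])); print('  tri',*[np.round(t,3) for t in tri(m,f['uv'],ms,g['uv'])])
cv2.imwrite('pics/h0.png',cv2.resize(np.hstack([cv2.resize(im[140:210,235:355],(480,280),interpolation=2),]),(800,466))[:,:,::-1])
E
python3 first.py
```

```text
file1
[0.5577 0.2303] yaw -88.4 L 106 W 22 conf 0.67 red 0.51 grn 0.00 bord 0 uv 163 200
[0.4364 0.0351] yaw -97.6 L 148 W 20 conf 0.60 red 0.42 grn 0.00 bord 0 uv 215 234
[0.4547 0.2167] yaw 84.4 L 147 W 20 conf 0.60 red 0.40 grn 0.00 bord 0 uv 168 228
[0.5675 0.0444] yaw 100.7 L 145 W 20 conf 0.60 red 0.37 grn 0.00 bord 0 uv 216 198
 scene
[0.4429 0.043 ] yaw -95.4 L 150 W 25 conf 0.62 red 0.45 grn 0.00 bord 0 uv 308 216
[0.5751 0.0493] yaw 98.3 L 149 W 20 conf 0.57 red 0.40 grn 0.00 bord 0 uv 275 229
[0.5628 0.2191] yaw -87.3 L 149 W 22 conf 0.49 red 0.45 grn 0.00 bord 0 uv 312 265
[0.459  0.2238] yaw 82.7 L 151 W 21 conf 0.47 red 0.40 grn 0.00 bord 0 uv 337 251
  tri [0.559 0.231 0.011] 0.009
  tri [ 0.438  0.044 -0.001] 0.0
  tri [ 0.453  0.216 -0.001] 0.005
  tri [0.57  0.043 0.003] 0.003
bar1
[0.6517 0.0625] yaw 83.1 L 69 W 31 conf 0.72 red 0.00 grn 0.55 bord 0 uv 211 174
[0.6675 0.1745] yaw 142.4 L 67 W 33 conf 0.49 red 0.00 grn 0.52 bord 0 uv 180 169
[0.4047 0.3505] yaw 157.8 L 62 W 31 conf 0.46 red 0.00 grn 0.71 bord 0 uv 128 241
 scene
[0.6767 0.1857] yaw 137.0 L 64 W 40 c
[... 585 characters left out ...]
66.2 L 269 W 63 conf 0.52 red 0.06 grn 0.00 bord 0 uv 194 128
  tri [0.527 0.417 0.034] 0.0
block
[ 0.6781 -0.0319] yaw -154.4 L 52 W 51 conf 0.64 red 0.00 grn 0.00 bord 0 uv 237 168
 scene
[0.7532 0.1027] yaw 93.0 L 140 W 39 conf 0.51 red 0.00 grn 0.00 bord 0 uv 236 261
[ 0.6882 -0.0179] yaw 63.0 L 68 W 62 conf 0.49 red 0.00 grn 0.00 bord 0 uv 235 227
[ 0.6294 -0.2645] yaw 82.0 L 318 W 71 conf 0.41 red 0.00 grn 0.00 bord 0 uv 214 181
  tri [ 0.681 -0.03   0.004] 0.0
cab_drawer0_handle
[ 0.6455 -0.2471] yaw 84.4 L 276 W 86 conf 0.58 red 0.00 grn 0.00 bord 0 uv 298 173
 scene
[ 0.6426 -0.2399] yaw 80.8 L 321 W 67 conf 0.96 red 0.00 grn 0.00 bord 0 uv 214 181
  tri [ 0.652 -0.244  0.032] 0.015
```

View pics/h0.png

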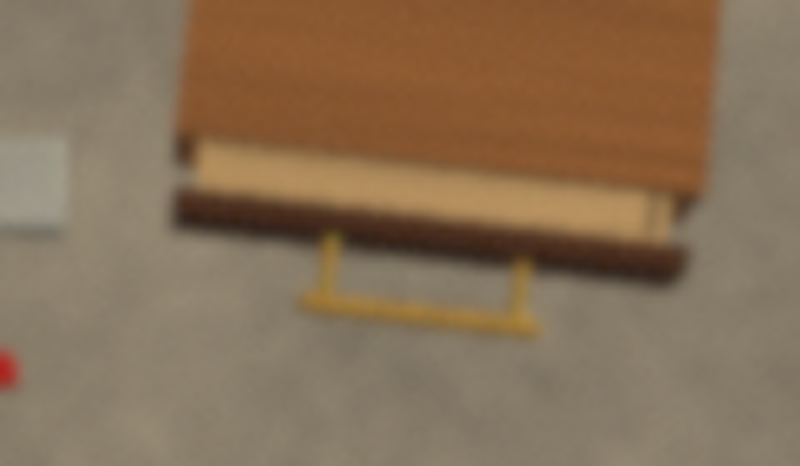

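The crop shows the drawer about 4 cm open. The brass bar's ends are at crop (303,300) and (540,327).

```bash
python3 - <<'E'
from h import *
m=camera_model('top')
P=plane(m,[(280.4,185.1),(316,189.1)],.047);print(P,P.mean(0)); d=P[0]-P[1]; y=np.degrees(np.arctan2(d[1],d[0]));print('bar yaw',y)
go([P.mean(0)[0],P.mean(0)[1],.24],y+90)
go([P.mean(0)[0],P.mean(0)[1],.24],y+90,False)
E
```

```text
[[ 0.61372376 -0.18377469  0.047     ]
 [ 0.60204604 -0.3091348   0.047     ]] [ 0.6078849  -0.24645474  0.047     ]
bar yaw 84.67806519443351
q7 -0.06 tool turn deg 80.8
seg [-0.867, -0.981, 0.002] turn [0.0, -0.0, 0.359]
seg [-1.106, -0.701, 0.002] turn [0.0, -0.0, 0.359]
seg [-1.257, -0.366, 0.002] turn [0.0, -0.0, 0.359]
seg [-1.309, -0.002, 0.002] turn [0.0, -0.0, 0.359]
seg [-1.258, 0.363, 0.002] turn [0.0, -0.0, 0.359]
q7 -0.06 tool turn deg -99.2
seg [-0.867, -0.981, 0.002] turn [0.0, 0.0, -0.441]
seg [-0.482, -1.217, 0.002] turn [0.0, 0.0, -0.441]
seg [-0.041, -1.309, 0.002] turn [0.0, 0.0, -0.441]
seg [0.406, -1.245, 0.002] turn [0.0, 0.0, -0.441]
seg [0.805, -1.033, 0.002] turn [0.0, 0.0, -0.441]
```

```bash
sed -i 's/np.abs(R.T@(target-p)).max()\/.15/np.linalg.norm(target-p)\/.15/' h.py; python3 - <<'E'
from h import *
go([.60,-.246,.24],-5.3)
E
```

```text
q7 -0.06 tool turn deg 80.8
seg [-0.612, -0.702, 0.001] turn [0.0, -0.0, 0.256]
seg [-0.74, -0.566, 0.001] turn [0.0, -0.0, 0.256]
seg [-0.838, -0.406, 0.001] turn [0.0, -0.0, 0.256]
seg [-0.903, -0.23, 0.001] turn [0.0, -0.0, 0.256]
seg [-0.93, -0.045, 0.001] turn [0.0, -0.0, 0.256]
seg [-0.921, 0.142, 0.001] turn [0.0, -0.0, 0.256]
seg [-0.874, 0.323, 0.001] turn [0.0, -0.0, 0.256]
```

```bash

python3 -m jog '[{"dx":-0.61,"dy":-0.7,"az":0.256},{"dx":-0.61,"dy":-0.7,"az":0.256},{"dx":-0.61,"dy":-0.7,"az":0.256},{"dx":-0.61,"dy":-0.7,"az":0.256},{"dx":-0.61,"dy":-0.7,"az":0.256}]'
python3 -m jog '[{"dx":-0.74,"dy":-0.57,"az":0.256},{"dx":-0.74,"dy":-0.57,"az":0.256},{"dx":-0.74,"dy":-0.57,"az":0.256},{"dx":-0.74,"dy":-0.57,"az":0.256},{"dx":-0.74,"dy":-0.57,"az":0.256}]'
python3 -m jog '[{"dx":-0.84,"dy":-0.41,"az":0.256},{"dx":-0.84,"dy":-0.41,"az":0.256},{"dx":-0.84,"dy":-0.41,"az":0.256},{"dx":-0.84,"dy":-0.41,"az":0.256},{"dx":-0.84,"dy":-0.41,"az":0.256}]'
python3 -m jog '[{"dx":-0.9,"dy":-0.23,"az":0.256},{"dx":-0.9,"dy":-0.23,"az":0.256},{"dx":-0.9,"dy":-0.23,"az":0.256},{"dx":-0.9,"dy":-0.23,"az":0.256},{"dx":-0.9,"dy":-0.23,"az":0.256}]'
python3 -m jog '[{"dx":-0.93,"dy":-0.045,"az":0.256},{"dx":-0.93,"dy":-0.045,"az":0.256},{"dx":-0.93,"dy":-0.045,"az":0.256},{"dx":-0.93,"dy":-0.045,"az":0.256},{"dx":-0.93,"dy":-0.045,"az":0.256}]'
python3 -m jog '[{"dx":-0.92,"dy":0.14,"az":0.256},{"dx":-0.92,"dy":0.14,"az":0.256},{"dx":-0.92,"dy":0.14,"az":0.256},{"dx":-0.92,"dy":0.14,"az":0.256},{"dx":-0.92,"dy":0.14,"az":0.256}]'
python3 -m jog '[{"dx":-0.87,"dy":0.32,"az":0.256},{"dx":-0.87,"dy":0.32,"az":0.256},{"dx":-0.87,"dy":0.32,"az":0.256},{"dx":-0.87,"dy":0.32,"az":0.256},{"dx":-0.87,"dy":0.32,"az":0.256},{"dx":-0.87,"dy":0.32,"az":0.256,"hand":0.4},{"dx":-0.87,"dy":0.32,"az":0.256,"hand":0.4}]'
python3 - <<'E'
from h import *
m,im=look('wrist'); cv2.imwrite('pics/w1.png',im[:,:,::-1]); print(pose(),get_obs()['qpos'],np.round(m['T'],3).tolist(),get_obs()['clock'])
E
```

```text
(array([0.16323497, 0.6291814 , 0.2415896 ]), array([[-9.67972234e-01,  2.51057270e-01,  4.60789226e-05],
       [ 2.51057272e-01,  9.67972232e-01,  6.51641306e-05],
       [-2.82431888e-05,  7.46455177e-05, -9.99999997e-01]])) [-1.3028994   0.3209877  -0.07007684  1.45050942  0.02257537  1.37080707
 -0.05686778] [[0.252, 0.929, 0.273, 0.089], [0.968, -0.241, -0.071, 0.649], [0.0, 0.282, -0.959, 0.385], [0.0, 0.0, 0.0, 1.0]] 1.75$[0]: bad value
$[0]: bad value
$[0]: bad value
$[0]: bad value
$[0]: bad value
$[0]: bad value
$[0]: bad value
```

View pics/w1.png

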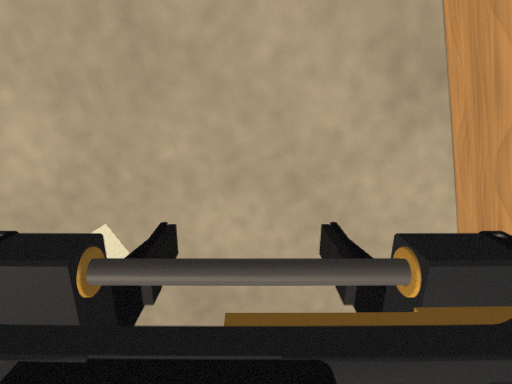

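The wrist view shows only bench, with the fingers at (165,240) and (335,240). The moves were refused, so the arm hasn't moved. I'll try rows with all seven keys filled in.

```bash

python3 -m jog '[{"dx":-0.61,"dy":-0.7,"dz":0,"ax":0,"ay":0,"az":0.256,"hand":0.4},{"dx":-0.61,"dy":-0.7,"dz":0,"ax":0,"ay":0,"az":0.256,"hand":0.4},{"dx":-0.61,"dy":-0.7,"dz":0,"ax":0,"ay":0,"az":0.256,"hand":0.4},{"dx":-0.61,"dy":-0.7,"dz":0,"ax":0,"ay":0,"az":0.256,"hand":0.4},{"dx":-0.61,"dy":-0.7,"dz":0,"ax":0,"ay":0,"az":0.256,"hand":0.4}]' 40; python3 -m jog --help | head -30
```

```text
clock: 2.17
tcp_pos: [0.2291, 0.501, 0.2423]
tcp_rot: [[-0.895, 0.445, 0.002], [0.445, 0.895, -0.0], [-0.002, 0.0, -1.0]]
force: [-0.2, -0.2, -0.3]
opening: 0.0616
finger_force: 0.0invalid input: not JSON, or not a number
```

```bash

python3 -m jog '[{"dx":-0.74,"dy":-0.57,"dz":0,"ax":0,"ay":0,"az":0.256,"hand":0.4},{"dx":-0.74,"dy":-0.57,"dz":0,"ax":0,"ay":0,"az":0.256,"hand":0.4},{"dx":-0.74,"dy":-0.57,"dz":0,"ax":0,"ay":0,"az":0.256,"hand":0.4},{"dx":-0.74,"dy":-0.57,"dz":0,"ax":0,"ay":0,"az":0.256,"hand":0.4}]' >/dev/null
python3 -m jog '[{"dx":-0.84,"dy":-0.41,"dz":0,"ax":0,"ay":0,"az":0.256,"hand":0.4},{"dx":-0.84,"dy":-0.41,"dz":0,"ax":0,"ay":0,"az":0.256,"hand":0.4},{"dx":-0.84,"dy":-0.41,"dz":0,"ax":0,"ay":0,"az":0.256,"hand":0.4},{"dx":-0.84,"dy":-0.41,"dz":0,"ax":0,"ay":0,"az":0.256,"hand":0.4}]' >/dev/null
python3 -m jog '[{"dx":-0.9,"dy":-0.23,"dz":0,"ax":0,"ay":0,"az":0.256,"hand":0.4},{"dx":-0.9,"dy":-0.23,"dz":0,"ax":0,"ay":0,"az":0.256,"hand":0.4},{"dx":-0.9,"dy":-0.23,"dz":0,"ax":0,"ay":0,"az":0.256,"hand":0.4},{"dx":-0.9,"dy":-0.23,"dz":0,"ax":0,"ay":0,"az":0.256,"hand":0.4}]'
python3 -m jog '[{"dx":-0.93,"dy":-0.045,"dz":0,"ax":0,"ay":0,"az":0.256,"hand":0.4},{"dx":-0.93,"dy":-0.045,"dz":0,"ax":0,"ay":0,"az":0.256,"hand":0.4},{"dx":-0.93,"dy":-0.045,"dz":0,"ax":0,"ay":0,"az":0.256,"hand":0.4},{"dx":-0.93,"dy":-0.045,"dz":0,"ax":0,"ay":0,"az":0.256,"hand":0.4}]' >/dev/null
python3 -m jog '[{"dx":-0.92,"dy":0.14,"dz":0,"ax":0,"ay":0,"az":0.256,"hand":0.4},{"dx":-0.92,"dy":0.14,"dz":0,"ax":0,"ay":0,"az":0.256,"hand":0.4},{"dx":-0.92,"dy":0.14,"dz":0,"ax":0,"ay":0,"az":0.256,"hand":0.4},{"dx":-0.92,"dy":0.14,"dz":0,"ax":0,"ay":0,"az":0.256,"hand":0.4}]' >/dev/null
python3 -m jog '[{"dx":-0.87,"dy":0.32,"dz":0,"ax":0,"ay":0,"az":0.256,"hand":0.4},{"dx":-0.87,"dy":0.32,"dz":0,"ax":0,"ay":0,"az":0.256,"hand":0.4},{"dx":-0.87,"dy":0.32,"dz":0,"ax":0,"ay":0,"az":0.256,"hand":0.4},{"dx":-0.87,"dy":0.32,"dz":0,"ax":0,"ay":0,"az":0.256,"hand":0.4},{"dx":-0.87,"dy":0.32,"dz":0,"ax":0,"ay":0,"az":0.256,"hand":0.4},{"dx":-0.87,"dy":0.32,"dz":0,"ax":0,"ay":0,"az":0.256,"hand":0.4},{"dx":-0.87,"dy":0.32,"dz":0,"ax":0,"ay":0,"az":0.256,"hand":0.4}]'
python3 - <<'E'
from h import *
m,im=look('wrist'); cv2.imwrite('pics/w2.png',im[:,:,::-1]); print(get_obs()['qpos'],np.round(m['T'],3).tolist(),get_obs()['clock'])
E
```

```text
clock: 3.17
tcp_pos: [0.4149, 0.124, 0.2424]
tcp_rot: [[-0.485, 0.874, 0.003], [0.874, 0.485, -0.001], [-0.002, 0.002, -1.0]]
force: [0.3, -0.8, -0.2]
opening: 0.0349
finger_force: 0.0
clock: 4.42
tcp_pos: [0.5998, -0.2432, 0.2412]
tcp_rot: [[0.088, 0.996, -0.0], [0.996, -0.088, 0.001], [0.001, -0.0, -1.0]]
force: [-0.0, 0.9, -0.6]
opening: 0.035
finger_force: 0.0
[-0.28064097  0.39706785  0.82951505  1.48462727 -0.2958562   1.3897441
  0.47609419] [[0.996, -0.085, -0.025, 0.607], [-0.088, -0.956, -0.279, -0.166], [-0.0, 0.28, -0.96, 0.385], [0.0, 0.0, 0.0, 1.0]] 4.4667
```

View pics/w2.png

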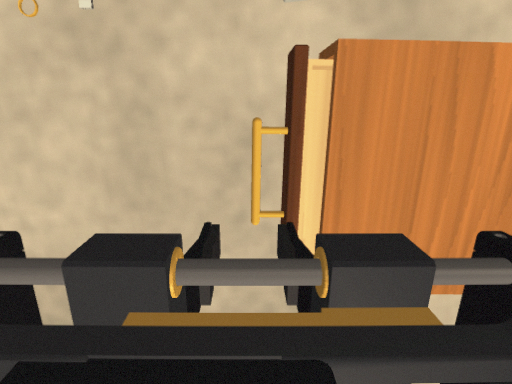

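The wrist view shows the brass bar running from (257,119) to (256,222), with the drawer front at x≈297 and the cabinet edge at x≈330.

```bash
python3 - <<'E'
from h import *
m=camera_model('wrist')
P=plane(m,[(257,121),(256,221)],.049);print(P,P.mean(0)); d=P[0]-P[1]; y=np.degrees(np.arctan2(d[1],d[0]));print('bar yaw',y)
mt=camera_model('top'); print([tri(m,a,mt,b) for a,b in [((257,120),(280.4,185.1)),((256,221),(316,189.1))]])
Q=plane(m,[(332,50),(322,230)],.08); d=Q[0]-Q[1]; print('cab edge',Q,np.degrees(np.arctan2(d[1],d[0])))
F=plane(m,[(308,50),(301,235)],.058); d=F[0]-F[1]; print('front in edge',F,np.degrees(np.arctan2(d[1],d[0])))
go([*P.mean(0)[:2],.046],y-90)
E
```

```text
[[ 0.61573681 -0.18247941  0.049     ]
 [ 0.604957   -0.30217096  0.049     ]] [ 0.61034691 -0.24232519  0.049     ]
bar yaw 84.85363734233648
[(array([ 0.61615939, -0.1832741 ,  0.03378873]), np.float64(0.0023824552816646117)), (array([ 0.60520593, -0.31167246,  0.02630957]), np.float64(0.001002426139685398))]
cab edge [[ 0.69182191 -0.12101816  0.08      ]
 [ 0.67876199 -0.30713716  0.08      ]] 85.98615243576688
front in edge [[ 0.67332169 -0.11570019  0.058     ]
 [ 0.65823816 -0.32164964  0.058     ]] 85.81119223231488
q7 0.48 tool turn deg 0.1
seg [0.004, 0.035, 0.652] turn [0.0, -0.001, 0.002]
seg [0.004, 0.035, 0.652] turn [0.0, -0.001, 0.002]
```

```bash

python3 -m jog '[{"dx":0,"dy":0.035,"dz":0.65,"ax":0,"ay":0,"az":0,"hand":0.3},{"dx":0,"dy":0.035,"dz":0.65,"ax":0,"ay":0,"az":0,"hand":0.3},{"dx":0,"dy":0.035,"dz":0.65,"ax":0,"ay":0,"az":0,"hand":0.3},{"dx":0,"dy":0.07,"dz":0.85,"ax":0,"ay":0,"az":0,"hand":0.3},{"dx":0,"dy":0.07,"dz":0.95,"ax":0,"ay":0,"az":0,"hand":0.3},{"dx":0,"dy":0.07,"dz":0.95,"ax":0,"ay":0,"az":0,"hand":0.3},{"dx":0,"dy":0.07,"dz":0.95,"ax":0,"ay":0,"az":0,"hand":0.3}]'
python3 -m jog '[{"dx":0,"dy":0,"dz":0.12,"ax":0,"ay":0,"az":0,"hand":0.3},{"dx":0,"dy":0,"dz":0.24,"ax":0,"ay":0,"az":0,"hand":0.3},{"dx":0,"dy":0,"dz":0.35,"ax":0,"ay":0,"az":0,"hand":0.3},{"dx":0,"dy":0,"dz":0.35,"ax":0,"ay":0,"az":0,"hand":0.3},{"dx":0,"dy":0,"dz":0.35,"ax":0,"ay":0,"az":0,"hand":0}, {"dx":0,"dy":0,"dz":0.35,"ax":0,"ay":0,"az":0,"hand":0},{"dx":0,"dy":0,"dz":0.35,"ax":0,"ay":0,"az":0,"hand":0},{"dx":0,"dy":0,"dz":0.35,"ax":0,"ay":0,"az":0,"hand":0},{"dx":0,"dy":0,"dz":0.35,"ax":0,"ay":0,"az":0,"hand":0}]'
```

```text
clock: 5.05
tcp_pos: [0.6097, -0.2456, 0.0995]
tcp_rot: [[0.089, 0.996, -0.001], [0.996, -0.089, 0.0], [0.0, -0.001, -1.0]]
force: [-0.1, 0.8, 0.5]
opening: 0.0261
finger_force: 0.0
clock: 5.8
tcp_pos: [0.6108, -0.247, 0.0486]
tcp_rot: [[0.09, 0.996, 0.003], [0.996, -0.09, -0.001], [-0.0, 0.003, -1.0]]
force: [-0.4, 1.0, 5.6]
opening: 0.0099
finger_force: 40.0
```

```bash

python3 -m jog '[{"dx":0,"dy":-0.1,"dz":0,"ax":0,"ay":0,"az":0,"hand":0},{"dx":0,"dy":-0.2,"dz":0,"ax":0,"ay":0,"az":0,"hand":0},{"dx":0,"dy":-0.3,"dz":0,"ax":0,"ay":0,"az":0,"hand":0},{"dx":0,"dy":-0.4,"dz":0,"ax":0,"ay":0,"az":0,"hand":0},{"dx":0,"dy":-0.5,"dz":0,"ax":0,"ay":0,"az":0,"hand":0},{"dx":0,"dy":-0.6,"dz":0,"ax":0,"ay":0,"az":0,"hand":0},{"dx":0,"dy":-0.7,"dz":0,"ax":0,"ay":0,"az":0,"hand":0},{"dx":0,"dy":-0.8,"dz":0,"ax":0,"ay":0,"az":0,"hand":0},{"dx":0,"dy":-0.85,"dz":0,"ax":0,"ay":0,"az":0,"hand":0},{"dx":0,"dy":-0.85,"dz":0,"ax":0,"ay":0,"az":0,"hand":0}]'
python3 -m jog '[{"dx":0,"dy":-0.05,"dz":0,"ax":0,"ay":0,"az":0,"hand":0},{"dx":0,"dy":-0.08,"dz":0,"ax":0,"ay":0,"az":0,"hand":0},{"dx":0,"dy":-0.08,"dz":0,"ax":0,"ay":0,"az":0,"hand":0}]'; python3 -c "
from bench import *;print(get_obs()['qpos'])"
```

```text
clock: 6.63
tcp_pos: [0.4831, -0.2344, 0.0485]
tcp_rot: [[0.091, 0.996, 0.003], [0.996, -0.091, 0.002], [0.003, 0.003, -1.0]]
force: [-0.1, 2.3, 7.2]
opening: 0.01
finger_force: 40.0
clock: 6.88
tcp_pos: [0.4719, -0.2333, 0.0485]
tcp_rot: [[0.09, 0.996, 0.004], [0.996, -0.09, 0.002], [0.002, 0.003, -1.0]]
force: [-0.9, 2.6, 10.9]
opening: 0.0098
finger_force: 40.0
[-0.32061644  0.32232898  0.83454946  1.98935843 -0.29673351  0.95042267
  0.57233102]
```

```bash

python3 -m jog '[{"dx":0,"dy":-0.03,"dz":0,"ax":0,"ay":0,"az":0,"hand":0},{"dx":0,"dy":-0.06,"dz":0,"ax":0,"ay":0,"az":0,"hand":0},{"dx":0,"dy":-0.06,"dz":0,"ax":0,"ay":0,"az":0,"hand":0}]' | grep -E 'pos|force'
python3 -m jog '[{"dx":0,"dy":-0.03,"dz":0,"ax":0,"ay":0,"az":0,"hand":0},{"dx":0,"dy":-0.06,"dz":0,"ax":0,"ay":0,"az":0,"hand":0},{"dx":0,"dy":-0.06,"dz":0,"ax":0,"ay":0,"az":0,"hand":0}]'| grep -E 'pos|force'
```

```text
tcp_pos: [0.4632, -0.2324, 0.0485]
force: [-0.7, 2.9, 11.8]
finger_force: 40.0
tcp_pos: [0.4543, -0.2315, 0.0485]
force: [-1.3, 2.7, 12.6]
finger_force: 40.0
```

```bash

python3 -m jog '[{"dx":0,"dy":-0.03,"dz":0,"ax":0,"ay":0,"az":0,"hand":0},{"dx":0,"dy":-0.03,"dz":0,"ax":0,"ay":0,"az":0,"hand":0}]' | grep -E 'pos|force'
python3 -m jog '[{"dx":0,"dy":-0.03,"dz":0,"ax":0,"ay":0,"az":0,"hand":0},{"dx":0,"dy":-0.03,"dz":0,"ax":0,"ay":0,"az":0,"hand":0}]'| grep -E 'pos|force'
python3 -m jog '[{"dx":0,"dy":-0.03,"dz":0,"ax":0,"ay":0,"az":0,"hand":0},{"dx":0,"dy":-0.03,"dz":0,"ax":0,"ay":0,"az":0,"hand":0}]'| grep -E 'pos|force'
```

```text
tcp_pos: [0.4533, -0.2314, 0.0486]
force: [8.7, 0.9, 0.4]
finger_force: 40.0
tcp_pos: [0.4531, -0.2314, 0.0487]
force: [22.0, -1.7, -15.0]
finger_force: 40.0
tcp_pos: [0.453, -0.2314, 0.0488]
force: [34.0, -3.6, -32.4]
finger_force: 40.0
```

```bash

python3 -m jog '[{"dx":0,"dy":0.05,"dz":0,"ax":0,"ay":0,"az":0,"hand":0},{"dx":0,"dy":0.08,"dz":0,"ax":0,"ay":0,"az":0,"hand":0},{"dx":0,"dy":0.08,"dz":0,"ax":0,"ay":0,"az":0,"hand":0.28},{"dx":0,"dy":0.08,"dz":0,"ax":0,"ay":0,"az":0,"hand":0.28},{"dx":0,"dy":0.08,"dz":0,"ax":0,"ay":0,"az":0,"hand":0.28},{"dx":0,"dy":0.08,"dz":0,"ax":0,"ay":0,"az":0,"hand":0.28}]'
python3 -m jog '[{"dx":0,"dy":0,"dz":-0.2,"ax":0,"ay":0,"az":0,"hand":0.28},{"dx":0,"dy":0,"dz":-0.4,"ax":0,"ay":0,"az":0,"hand":0.28},{"dx":0,"dy":0,"dz":-0.7,"ax":0,"ay":0,"az":0,"hand":0.6},{"dx":0,"dy":0,"dz":-0.95,"ax":0,"ay":0,"az":0,"hand":0.6},{"dx":0,"dy":0,"dz":-0.95,"ax":0,"ay":0,"az":0,"hand":0.6}]' >/dev/null
python3 -m jog '[{"dx":0,"dy":0.3,"dz":-0.3,"ax":0,"ay":0,"az":0,"hand":0.6},{"dx":0,"dy":0.5,"dz":-0.6,"ax":0,"ay":0,"az":0,"hand":0.6},{"dx":0,"dy":0.5,"dz":-0.6,"ax":0,"ay":0,"az":0,"hand":0.6},{"dx":0,"dy":0.5,"dz":-0.6,"ax":0,"ay":0,"az":0,"hand":0.6},{"dx":0,"dy":0.5,"dz":-0.6,"ax":0,"ay":0,"az":0,"hand":0.6}]'
python3 - <<'E'
from h import *
m,im=look('wrist'); cv2.imwrite('pics/w3.png',im[:,:,::-1]);np.save('w3m.npy',m['T'])
m,im=look('top'); cv2.imwrite('pics/t3.png',im[:,:,::-1]); show(find('top','file1',.01,m,im)); show(find('top','bar1',.02,m,im))
E
```

```text
clock: 8.38
tcp_pos: [0.4505, -0.232, 0.0463]
tcp_rot: [[0.091, 0.996, -0.001], [0.996, -0.091, 0.0], [0.0, -0.001, -1.0]]
force: [0.1, -0.6, 0.1]
opening: 0.023
finger_force: 0.0
clock: 9.22
tcp_pos: [0.5269, -0.2393, 0.2797]
tcp_rot: [[0.09, 0.996, 0.001], [0.996, -0.09, -0.002], [-0.002, 0.001, -1.0]]
force: [-1.1, 0.1, -0.9]
opening: 0.0522
finger_force: 0.0
[0.4356 0.0349] yaw -96.8 L 140 W 17 conf 0.66 red 0.38 grn 0.00 bord 0 uv 217 235
[0.5563 0.2105] yaw -88.8 L 146 W 18 conf 0.57 red 0.42 grn 0.00 bord 0 uv 167 200
[0.5671 0.0408] yaw 100.6 L 146 W 21 conf 0.56 red 0.37 grn 0.00 bord 0 uv 218 198
[0.4527 0.2163] yaw 84.9 L 146 W 22 conf 0.54 red 0.38 grn 0.00 bord 0 uv 168 229
[0.6539 0.062 ] yaw 80.7 L 66 W 31 conf 0.36 red 0.00 grn 0.60 bord 0 uv 212 174
[0.4055 0.3489] yaw 155.9 L 62 W 29 conf 0.56 red 0.00 grn 0.72 bord 0 uv 128 241
[0.653  0.0608] yaw 81.6 L 67 W 34 conf 0.50 red 0.00 grn 0.53 bord 0 uv 212 174
```

View pics/w3.png

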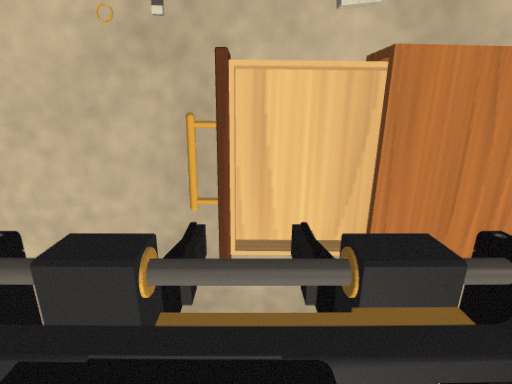

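The drawer is fully open. The inner floor spans px x≈236 to 385 and y≈70 to 240, with the bar at (192,115-208).

```bash
python3 - <<'E'
from h import *
m=camera_model('wrist')
P=plane(m,[(237,70),(233,239)],.022);print('floor corners',P,P.mean(0)); d=P[0]-P[1];print(np.degrees(np.arctan2(d[1],d[0])),np.linalg.norm(d))
P=plane(m,[(191,117),(194,207)],.049);print('bar',P,P.mean(0)); d=P[0]-P[1];print(np.degrees(np.arctan2(d[1],d[0])),np.linalg.norm(d))
yaw=np.radians(-5.4); ex=np.array([np.cos(yaw),np.sin(yaw)]); ey=np.array([-ex[1],ex[0]])
o=np.array([.453,-.2314])+ex*.053
print('origin',o)
for yy in (.084,.028,-.028,-.084): print(yy, o+ex*.062+ey*yy, o+ex*.088+ey*yy)
print([ (round(u),round(v)) for u,v in proj(m,[[*(o+ey*.119),.022],[*(o-ey*.119),.022],[.453,-.2314,.049]])])
E
```

```text
floor corners [[ 0.52154917 -0.11615489  0.022     ]
 [ 0.49150687 -0.349415    0.022     ]] [ 0.50652802 -0.23278495  0.022     ]
82.6610973095429 0.23518677151127299
bar [[ 0.46006692 -0.16791265  0.049     ]
 [ 0.44690274 -0.28501662  0.049     ]] [ 0.45348483 -0.22646463  0.049     ]
83.58605256029601 0.11784156223210701
origin [ 0.50576478 -0.23638774]
0.084 [ 0.57539472 -0.15859525] [ 0.60127934 -0.16104207]
0.028 [ 0.57012466 -0.21434672] [ 0.59600927 -0.21679354]
-0.028 [ 0.56485459 -0.27009819] [ 0.5907392  -0.27254501]
-0.084 [ 0.55958453 -0.32584966] [ 0.58546914 -0.32829648]
[(234, 72), (235, 242), (193, 168)]
```

```bash
cat >> h.py <<'E'
def grip(c,yaw,s=-.024):
    a=np.radians(yaw); return np.array(c)+s*np.array([np.cos(a),np.sin(a)])
O=np.array([.506,-.2345]); YD=-5.8
def slot(x,y):
    a=np.radians(YD); e=np.array([np.cos(a),np.sin(a)]); return O+x*e+y*np.array([-e[1],e[0]])
E
python3 - <<'E'
from h import *
g=grip((.567,.041),100.6); print(g); go([*g,.12],10.6)
E
```

```text
[0.57141483 0.01740955]
q7 0.43 tool turn deg -15.8
seg [0.576, 0.053, 0.351] turn [-0.001, -0.001, -0.117]
seg [0.569, 0.105, 0.351] turn [-0.001, -0.001, -0.117]
seg [0.557, 0.157, 0.351] turn [-0.001, -0.001, -0.117]
```

```bash

python3 -m jog '[{"dx":0.576,"dy":0.053,"dz":0.35,"ax":0,"ay":0,"az":-0.117,"hand":0.6},{"dx":0.576,"dy":0.053,"dz":0.35,"ax":0,"ay":0,"az":-0.117,"hand":0.6},{"dx":0.576,"dy":0.053,"dz":0.35,"ax":0,"ay":0,"az":-0.117,"hand":0.6}]' >/dev/null
python3 -m jog '[{"dx":0.57,"dy":0.105,"dz":0.35,"ax":0,"ay":0,"az":-0.117,"hand":0.6},{"dx":0.57,"dy":0.105,"dz":0.35,"ax":0,"ay":0,"az":-0.117,"hand":0.6},{"dx":0.57,"dy":0.105,"dz":0.35,"ax":0,"ay":0,"az":-0.117,"hand":0.6}]' >/dev/null
python3 -m jog '[{"dx":0.557,"dy":0.157,"dz":0.35,"ax":0,"ay":0,"az":-0.117,"hand":0.6},{"dx":0.557,"dy":0.157,"dz":0.35,"ax":0,"ay":0,"az":-0.117,"hand":0.6},{"dx":0.557,"dy":0.157,"dz":0.35,"ax":0,"ay":0,"az":-0.117,"hand":0.6},{"dx":0.557,"dy":0.157,"dz":0.35,"ax":0,"ay":0,"az":-0.117,"hand":0.6},{"dx":0.557,"dy":0.157,"dz":0.35,"ax":0,"ay":0,"az":-0.117,"hand":0.6}]'
python3 - <<'E'
from h import *
m,im=look('top');l=[f for f in find('top','file1',.01,m,im) if f['c'][1]<.12]; show(l)
g=grip((.567,.041),100.6); go([*g,.0225],10.6); m=camera_model('wrist'); print(get_obs()['qpos'])
E
```

```text
clock: 10.33
tcp_pos: [0.572, 0.0175, 0.1207]
tcp_rot: [[-0.186, 0.983, -0.002], [0.983, 0.186, -0.001], [-0.001, -0.002, -1.0]]
force: [1.1, -0.1, 0.9]
opening: 0.0525
finger_force: 0.0
q7 0.28 tool turn deg -0.1
seg [0.018, -0.008, 0.665] turn [0.001, 0.001, -0.003]
[-0.68056588  0.29437299  0.7094584   1.8126609  -0.21141238  1.11104301
  0.28454923]
```

```bash

python3 -m jog '[{"dx":0,"dy":0,"dz":0.25,"ax":0,"ay":0,"az":0,"hand":0.6},{"dx":0,"dy":0,"dz":0.45,"ax":0,"ay":0,"az":0,"hand":0.6},{"dx":0,"dy":0,"dz":0.6,"ax":0,"ay":0,"az":0,"hand":0.6},{"dx":0,"dy":0,"dz":0.65,"ax":0,"ay":0,"az":0,"hand":0.6},{"dx":0,"dy":0,"dz":0.65,"ax":0,"ay":0,"az":0,"hand":0},{"dx":0,"dy":0,"dz":0.65,"ax":0,"ay":0,"az":0,"hand":0},{"dx":0,"dy":0,"dz":0.65,"ax":0,"ay":0,"az":0,"hand":0},{"dx":0,"dy":0,"dz":0.65,"ax":0,"ay":0,"az":0,"hand":0},{"dx":0,"dy":0,"dz":0.65,"ax":0,"ay":0,"az":0,"hand":0},{"dx":0,"dy":0,"dz":0.65,"ax":0,"ay":0,"az":0,"hand":0},{"dx":0,"dy":0,"dz":0.65,"ax":0,"ay":0,"az":0,"hand":0}]' 40
```

```text
clock: 11.35
tcp_pos: [0.5737, 0.0177, 0.0251]
tcp_rot: [[-0.184, 0.983, 0.002], [0.983, 0.184, 0.001], [0.0, 0.002, -1.0]]
force: [-0.9, -0.8, 4.1]
opening: 0.0195
finger_force: 40.0
```

```bash

python3 -m jog '[{"dx":0,"dy":0,"dz":-0.15,"ax":0,"ay":0,"az":0,"hand":0},{"dx":0,"dy":0,"dz":-0.4,"ax":0,"ay":0,"az":0,"hand":0},{"dx":0,"dy":0,"dz":-0.65,"ax":0,"ay":0,"az":0,"hand":0},{"dx":0,"dy":0,"dz":-0.85,"ax":0,"ay":0,"az":0,"hand":0},{"dx":0,"dy":0,"dz":-0.85,"ax":0,"ay":0,"az":0,"hand":0},{"dx":0,"dy":0,"dz":-0.85,"ax":0,"ay":0,"az":0,"hand":0}]' 40
python3 - <<'E'
from h import *
g=slot(.064,-.084); print(g); go([*g,.15],-95.8,False); 
E
```

```text
clock: 11.85
tcp_pos: [0.5743, 0.0177, 0.1535]
tcp_rot: [[-0.184, 0.983, 0.004], [0.983, 0.184, 0.001], [0.001, 0.004, -1.0]]
force: [0.5, 0.2, -1.0]
opening: 0.0193
finger_force: 40.0
[ 0.56118364 -0.32453758]
q7 0.27 tool turn deg 106.4
seg [-0.742, -0.169, 0.007] turn [0.001, -0.002, 0.788]
seg [-0.702, 0.293, 0.008] turn [0.001, -0.002, 0.788]
seg [-0.402, 0.646, 0.008] turn [0.001, -0.002, 0.788]
```

```bash

python3 -m jog '[{"dx":-0.3,"dy":-0.07,"dz":0,"ax":0,"ay":0,"az":0.3,"hand":0},{"dx":-0.5,"dy":-0.12,"dz":0,"ax":0,"ay":0,"az":0.5,"hand":0},{"dx":-0.74,"dy":-0.17,"dz":0,"ax":0,"ay":0,"az":0.788,"hand":0},{"dx":-0.74,"dy":-0.17,"dz":0,"ax":0,"ay":0,"az":0.788,"hand":0},{"dx":-0.74,"dy":-0.17,"dz":0,"ax":0,"ay":0,"az":0.788,"hand":0},{"dx":-0.74,"dy":-0.17,"dz":0,"ax":0,"ay":0,"az":0.788,"hand":0}]' >/dev/null
python3 -m jog '[{"dx":-0.3,"dy":0.13,"dz":0,"ax":0,"ay":0,"az":0.3,"hand":0},{"dx":-0.5,"dy":0.2,"dz":0,"ax":0,"ay":0,"az":0.5,"hand":0},{"dx":-0.7,"dy":0.29,"dz":0,"ax":0,"ay":0,"az":0.788,"hand":0},{"dx":-0.7,"dy":0.29,"dz":0,"ax":0,"ay":0,"az":0.788,"hand":0},{"dx":-0.7,"dy":0.29,"dz":0,"ax":0,"ay":0,"az":0.788,"hand":0},{"dx":-0.7,"dy":0.29,"dz":0,"ax":0,"ay":0,"az":0.788,"hand":0}]'
python3 -m jog '[{"dx":-0.2,"dy":0.3,"dz":0,"ax":0,"ay":0,"az":0.3,"hand":0},{"dx":-0.3,"dy":0.5,"dz":0,"ax":0,"ay":0,"az":0.5,"hand":0},{"dx":-0.4,"dy":0.645,"dz":0,"ax":0,"ay":0,"az":0.788,"hand":0},{"dx":-0.4,"dy":0.645,"dz":0,"ax":0,"ay":0,"az":0.788,"hand":0},{"dx":-0.4,"dy":0.645,"dz":0,"ax":0,"ay":0,"az":0.788,"hand":0},{"dx":-0.4,"dy":0.645,"dz":0,"ax":0,"ay":0,"az":0.788,"hand":0},{"dx":-0.4,"dy":0.645,"dz":0,"ax":0,"ay":0,"az":0.788,"hand":0}]'
python3 - <<'E'
from h import *
m,im=look('wrist'); cv2.imwrite('pics/w4.png',im[:,:,::-1]);
g=slot(.064,-.084); go([*g,.049],-95.8,False); print(get_obs()['qpos'])
E
```

```text
clock: 12.85
tcp_pos: [0.5629, -0.2098, 0.15]
tcp_rot: [[0.869, 0.495, -0.003], [0.495, -0.869, -0.0], [-0.002, -0.001, -1.0]]
force: [1.3, 0.3, -0.1]
opening: 0.0193
finger_force: 40.0
clock: 13.43
tcp_pos: [0.5597, -0.3223, 0.1503]
tcp_rot: [[0.996, -0.092, -0.002], [-0.092, -0.996, 0.001], [-0.002, -0.001, -1.0]]
force: [1.0, 0.2, -0.5]
opening: 0.0193
finger_force: 40.0
q7 -0.78 tool turn deg 0.5
seg [0.011, 0.016, 0.677] turn [-0.001, 0.002, 0.011]
[-0.30933695  0.58991997  1.10101634  1.60373892 -0.54264499  1.28954631
 -0.7835157 ]
```

View pics/w4.png

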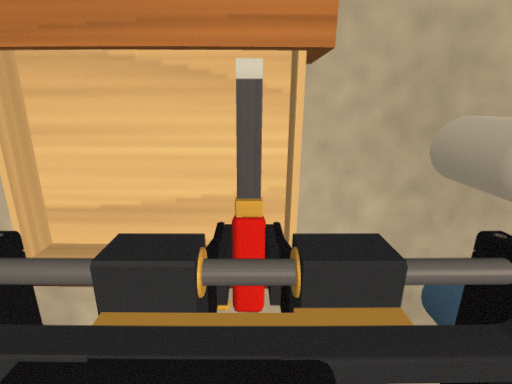

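The wrist view shows the file held straight along the drawer. Its tip is at (249,60), just short of the cabinet edge, and the right wall is at x≈295. The bottle is clear of the gripper.

```bash
python3 - <<'E'
from h import *
m=camera_model('wrist')
p,R=pose(); t=plane(m,[(249,59)],.131)[0]; print('tip ahead of tcp',R.T@(t-p))
c=plane(m,[(150,47),(300,47)],.08); a=np.radians(YD); print('cab edge drawer x',[(q[:2]-O)@[np.cos(a),np.sin(a)] for q in c])
w=plane(m,[(290,70),(287,235),(25,70),(37,235)],.03); print('walls drawer y',[(q[:2]-O)@[-np.sin(a),np.cos(a)] for q in w])
go([*slot(.066,-.08),.049],-95.8,False)
E
```

```text
tip ahead of tcp [0.1014494  0.00039888 0.01949878]
cab edge drawer x [np.float64(0.1782475662647169), np.float64(0.17891813260361739)]
walls drawer y [np.float64(-0.1157788644124082), np.float64(-0.12007865853869636), np.float64(0.10913102504765188), np.float64(0.1285517023059162)]
q7 -0.78 tool turn deg 0.5
seg [0.024, -0.011, 0.677] turn [-0.001, 0.002, 0.011]
```

```bash

python3 -m jog '[{"dx":0.01,"dy":-0.01,"dz":0.2,"ax":0,"ay":0,"az":0.01,"hand":0},{"dx":0.01,"dy":-0.01,"dz":0.4,"ax":0,"ay":0,"az":0.01,"hand":0},{"dx":0.01,"dy":-0.01,"dz":0.55,"ax":0,"ay":0,"az":0.01,"hand":0},{"dx":0.01,"dy":-0.01,"dz":0.63,"ax":0,"ay":0,"az":0.01,"hand":0},{"dx":0.01,"dy":-0.01,"dz":0.68,"ax":0,"ay":0,"az":0.01,"hand":0},{"dx":0.01,"dy":-0.01,"dz":0.68,"ax":0,"ay":0,"az":0.01,"hand":0},{"dx":0.01,"dy":-0.01,"dz":0.68,"ax":0,"ay":0,"az":0.01,"hand":0}]' 40
```

```text
clock: 14.07
tcp_pos: [0.5619, -0.3225, 0.0505]
tcp_rot: [[0.994, -0.107, 0.001], [-0.107, -0.994, -0.001], [0.001, 0.0, -1.0]]
force: [0.0, -0.7, -0.3]
opening: 0.0196
finger_force: 40.0
```

```bash

python3 -m jog '[{"dx":0,"dy":0,"dz":0.01,"ax":0,"ay":0,"az":0,"hand":0},{"dx":0,"dy":0,"dz":0.015,"ax":0,"ay":0,"az":0,"hand":0},{"dx":0,"dy":0,"dz":0.015,"ax":0,"ay":0,"az":0,"hand":0}]' 
python3 -m jog '[{"dx":0,"dy":0,"dz":0,"ax":0,"ay":0,"az":0,"hand":0.36},{"dx":0,"dy":0,"dz":0,"ax":0,"ay":0,"az":0,"hand":0.36},{"dx":0,"dy":0,"dz":0,"ax":0,"ay":0,"az":0,"hand":0.36},{"dx":0,"dy":0,"dz":-0.1,"ax":0,"ay":0,"az":0,"hand":0.36},{"dx":0,"dy":0,"dz":-0.3,"ax":0,"ay":0,"az":0,"hand":0.36},{"dx":0,"dy":0,"dz":-0.55,"ax":0,"ay":0,"az":0,"hand":0.36},{"dx":0,"dy":0,"dz":-0.8,"ax":0,"ay":0,"az":0,"hand":0.6},{"dx":0,"dy":0,"dz":-0.9,"ax":0,"ay":0,"az":0,"hand":0.6},{"dx":0,"dy":0,"dz":-0.9,"ax":0,"ay":0,"az":0,"hand":0.6}]'
python3 - <<'E'
from h import *
m,im=look('top');show(find('top','file1',.01,m,im)); show(find('top','bar1',.02,m,im))
E
```

```text
clock: 14.32
tcp_pos: [0.5616, -0.3225, 0.0481]
tcp_rot: [[0.994, -0.108, 0.001], [-0.108, -0.994, -0.0], [0.001, 0.0, -1.0]]
force: [-0.5, 0.7, -1.3]
opening: 0.0194
finger_force: 40.0
clock: 15.07
tcp_pos: [0.563, -0.3245, 0.1883]
tcp_rot: [[0.994, -0.109, 0.008], [-0.109, -0.994, -0.004], [0.008, 0.003, -1.0]]
force: [-0.1, -0.2, -0.0]
opening: 0.0443
finger_force: 0.0
[0.4544 0.2164] yaw 83.8 L 140 W 17 conf 0.75 red 0.44 grn 0.00 bord 0 uv 167 229
[0.5563 0.2104] yaw -88.6 L 146 W 18 conf 0.71 red 0.42 grn 0.00 bord 0 uv 168 200
[0.4358 0.0364] yaw -96.8 L 144 W 23 conf 0.70 red 0.31 grn 0.00 bord 0 uv 216 235
[0.6552 0.0651] yaw 80.4 L 60 W 27 conf 0.50 red 0.00 grn 0.76 bord 0 uv 210 174
[0.4049 0.3494] yaw 155.6 L 67 W 36 conf 0.71 red 0.00 grn 0.55 bord 0 uv 128 241
[0.6506 0.0608] yaw 82.3 L 65 W 29 conf 0.66 red 0.00 grn 0.65 bord 0 uv 212 174
[0.666  0.1747] yaw 139.2 L 64 W 32 conf 0.60 red 0.00 grn 0.59 bord 0 uv 180 170
```

```bash
python3 - <<'E'
from h import *
g=grip((.4544,.2164),84.4); print(g); go([*g,.12],-5.6,False)
E
```

```text
[0.45205801 0.19251454]
q7 -0.82 tool turn deg -90.6
seg [-0.273, -0.832, 0.104] turn [-0.0, -0.0, -0.503]
seg [0.069, -0.873, 0.104] turn [-0.0, -0.0, -0.503]
seg [0.4, -0.78, 0.104] turn [-0.0, -0.0, -0.503]
seg [0.669, -0.566, 0.103] turn [-0.0, -0.0, -0.503]
```

```bash

python3 -m jog '[{"dx":-0.273,"dy":-0.83,"dz":0,"ax":0,"ay":0,"az":-0.503,"hand":0.6},{"dx":-0.273,"dy":-0.83,"dz":0,"ax":0,"ay":0,"az":-0.503,"hand":0.6},{"dx":-0.273,"dy":-0.83,"dz":0,"ax":0,"ay":0,"az":-0.503,"hand":0.6},{"dx":-0.273,"dy":-0.83,"dz":0,"ax":0,"ay":0,"az":-0.503,"hand":0.6}]' >/dev/null
python3 -m jog '[{"dx":0.07,"dy":-0.873,"dz":0.1,"ax":0,"ay":0,"az":-0.503,"hand":0.6},{"dx":0.07,"dy":-0.873,"dz":0.1,"ax":0,"ay":0,"az":-0.503,"hand":0.6},{"dx":0.07,"dy":-0.873,"dz":0.1,"ax":0,"ay":0,"az":-0.503,"hand":0.6},{"dx":0.07,"dy":-0.873,"dz":0.1,"ax":0,"ay":0,"az":-0.503,"hand":0.6}]' >/dev/null
python3 -m jog '[{"dx":0.4,"dy":-0.78,"dz":0.2,"ax":0,"ay":0,"az":-0.503,"hand":0.6},{"dx":0.4,"dy":-0.78,"dz":0.2,"ax":0,"ay":0,"az":-0.503,"hand":0.6},{"dx":0.4,"dy":-0.78,"dz":0.2,"ax":0,"ay":0,"az":-0.503,"hand":0.6},{"dx":0.4,"dy":-0.78,"dz":0.2,"ax":0,"ay":0,"az":-0.503,"hand":0.6}]' >/dev/null
python3 -m jog '[{"dx":0.67,"dy":-0.566,"dz":0.1,"ax":0,"ay":0,"az":-0.503,"hand":0.6},{"dx":0.67,"dy":-0.566,"dz":0.1,"ax":0,"ay":0,"az":-0.503,"hand":0.6},{"dx":0.67,"dy":-0.566,"dz":0.1,"ax":0,"ay":0,"az":-0.503,"hand":0.6},{"dx":0.67,"dy":-0.566,"dz":0.1,"ax":0,"ay":0,"az":-0.503,"hand":0.6},{"dx":0.67,"dy":-0.566,"dz":0.1,"ax":0,"ay":0,"az":-0.503,"hand":0.6}]'
python3 - <<'E'
from h import *
go([.452,.1925,.0225],-5.6,False); print(get_obs()['qpos'])
m,im=look('wrist'); show([f for f in find('wrist','file1',.01,m,im)])
E
```

```text
clock: 16.63
tcp_pos: [0.4508, 0.1947, 0.1209]
tcp_rot: [[0.093, 0.996, -0.002], [0.996, -0.093, -0.002], [-0.002, -0.002, -1.0]]
force: [0.7, -1.3, -0.0]
opening: 0.0523
finger_force: 0.0
q7 -0.47 tool turn deg 0.3
seg [-0.012, 0.011, 0.656] turn [-0.003, 0.003, 0.006]
[-1.26061969  0.0969699   0.84371198  2.00617946 -0.08125036  1.07522427
 -0.47343469]
[0.4541 0.2182] yaw 84.2 L 149 W 19 conf 0.88 red 0.45 grn 0.00 bord 0 uv 248 167
[0.5567 0.2166] yaw -89.6 L 140 W 23 conf 0.77 red 0.57 grn 0.00 bord 0 uv 364 144
[0.4442 0.0829] yaw 83.0 L 31 W 20 conf 0.69 red 0.98 grn 0.00 bord 0 uv 251 299
```

Wrist view agrees with the top view. Descend and grip.

```bash

python3 -m jog '[{"dx":-0.01,"dy":0.02,"dz":0.25,"ax":0,"ay":0,"az":0,"hand":0.6},{"dx":-0.01,"dy":0.02,"dz":0.45,"ax":0,"ay":0,"az":0,"hand":0.6},{"dx":-0.01,"dy":0.02,"dz":0.6,"ax":0,"ay":0,"az":0,"hand":0.6},{"dx":-0.01,"dy":0.02,"dz":0.655,"ax":0,"ay":0,"az":0,"hand":0.6},{"dx":-0.01,"dy":0.02,"dz":0.655,"ax":0,"ay":0,"az":0,"hand":0},{"dx":-0.01,"dy":0.02,"dz":0.655,"ax":0,"ay":0,"az":0,"hand":0},{"dx":-0.01,"dy":0.02,"dz":0.655,"ax":0,"ay":0,"az":0,"hand":0},{"dx":-0.01,"dy":0.02,"dz":0.655,"ax":0,"ay":0,"az":0,"hand":0},{"dx":-0.01,"dy":0.02,"dz":0.655,"ax":0,"ay":0,"az":0,"hand":0},{"dx":-0.01,"dy":0.02,"dz":0.655,"ax":0,"ay":0,"az":0,"hand":0},{"dx":-0.01,"dy":0.02,"dz":0.655,"ax":0,"ay":0,"az":0,"hand":0}]' 40
python3 -m jog '[{"dx":0,"dy":0,"dz":-0.15,"ax":0,"ay":0,"az":0,"hand":0},{"dx":0,"dy":0,"dz":-0.4,"ax":0,"ay":0,"az":0,"hand":0},{"dx":0,"dy":0,"dz":-0.65,"ax":0,"ay":0,"az":0,"hand":0},{"dx":0,"dy":0,"dz":-0.87,"ax":0,"ay":0,"az":0,"hand":0},{"dx":0,"dy":0,"dz":-0.87,"ax":0,"ay":0,"az":0,"hand":0},{"dx":0,"dy":0,"dz":-0.87,"ax":0,"ay":0,"az":0,"hand":0}]' 40
python3 - <<'E'
from h import *
go([*slot(.064,-.027),.15],-95.8,False)
E
```

```text
clock: 17.65
tcp_pos: [0.4559, 0.1907, 0.0249]
tcp_rot: [[0.098, 0.995, 0.0], [0.995, -0.098, 0.001], [0.001, 0.0, -1.0]]
force: [-1.5, -0.8, 6.6]
opening: 0.0193
finger_force: 39.8
clock: 18.15
tcp_pos: [0.4569, 0.1911, 0.1564]
tcp_rot: [[0.098, 0.995, 0.003], [0.995, -0.098, 0.004], [0.004, 0.003, -1.0]]
force: [-0.7, -0.5, -1.4]
opening: 0.0196
finger_force: 39.7
q7 -0.50 tool turn deg 90.2
seg [-0.743, 0.258, 0.008] turn [-0.0, -0.002, 0.501]
seg [-0.588, 0.523, 0.009] turn [-0.0, -0.002, 0.501]
seg [-0.342, 0.708, 0.01] turn [-0.0, -0.002, 0.501]
seg [-0.045, 0.785, 0.011] turn [-0.0, -0.002, 0.501]
```

```bash

python3 -m jog '[{"dx":-0.3,"dy":0.1,"dz":0,"ax":0,"ay":0,"az":0.2,"hand":0},{"dx":-0.55,"dy":0.19,"dz":0,"ax":0,"ay":0,"az":0.4,"hand":0},{"dx":-0.743,"dy":0.258,"dz":0,"ax":0,"ay":0,"az":0.5,"hand":0},{"dx":-0.743,"dy":0.258,"dz":0,"ax":0,"ay":0,"az":0.5,"hand":0}]' >/dev/null
python3 -m jog '[{"dx":-0.2,"dy":0.2,"dz":0,"ax":0,"ay":0,"az":0.2,"hand":0},{"dx":-0.4,"dy":0.36,"dz":0,"ax":0,"ay":0,"az":0.4,"hand":0},{"dx":-0.588,"dy":0.523,"dz":0,"ax":0,"ay":0,"az":0.5,"hand":0},{"dx":-0.588,"dy":0.523,"dz":0,"ax":0,"ay":0,"az":0.5,"hand":0}]' >/dev/null
python3 -m jog '[{"dx":-0.12,"dy":0.27,"dz":0,"ax":0,"ay":0,"az":0.2,"hand":0},{"dx":-0.24,"dy":0.5,"dz":0,"ax":0,"ay":0,"az":0.4,"hand":0},{"dx":-0.342,"dy":0.708,"dz":0,"ax":0,"ay":0,"az":0.5,"hand":0},{"dx":-0.342,"dy":0.708,"dz":0,"ax":0,"ay":0,"az":0.5,"hand":0}]' >/dev/null
python3 -m jog '[{"dx":0,"dy":0.27,"dz":0,"ax":0,"ay":0,"az":0.2,"hand":0},{"dx":-0.03,"dy":0.5,"dz":0,"ax":0,"ay":0,"az":0.4,"hand":0},{"dx":-0.045,"dy":0.785,"dz":0,"ax":0,"ay":0,"az":0.5,"hand":0},{"dx":-0.045,"dy":0.785,"dz":0,"ax":0,"ay":0,"az":0.5,"hand":0},{"dx":-0.045,"dy":0.785,"dz":0,"ax":0,"ay":0,"az":0.5,"hand":0},{"dx":-0.045,"dy":0.785,"dz":0,"ax":0,"ay":0,"az":0.5,"hand":0},{"dx":-0.045,"dy":0.785,"dz":0,"ax":0,"ay":0,"az":0.5,"hand":0}]'
python3 - <<'E'
from h import *
go([*slot(.064,-.027),.05],-95.8,False); print(get_obs()['qpos'])
m,im=look('wrist'); cv2.imwrite('pics/w5.png',im[:,:,::-1]);p,R=pose();a=np.radians(YD)
for f in find('wrist','file1',.13,m,im): print((R.T@(np.r_[f['c'],.13]-p))[:2],f['yaw'],f['L'],f['conf'])
for f in find('wrist','file1',.03,m,im): d=f['c']-O;print('on floor: x %.3f y %.3f'%(d@[np.cos(a),np.sin(a)],d@[-np.sin(a),np.cos(a)]),f['yaw'],f['L'])
E
```

```text
clock: 19.73
tcp_pos: [0.5659, -0.2666, 0.1534]
tcp_rot: [[0.995, -0.096, -0.001], [-0.096, -0.995, 0.002], [-0.002, -0.002, -1.0]]
force: [0.4, 0.4, -1.3]
opening: 0.0196
finger_force: 39.7
q7 -0.87 tool turn deg 0.3
seg [0.009, 0.009, 0.689] turn [-0.002, 0.002, 0.007]
[-0.44401484  0.55453015  1.13958245  1.65500723 -0.52379088  1.27800513
 -0.8696199 ]
[0.0244831  0.00032522] -4.330772881585298 158.4427490234375 0.73
[-0.05560626 -0.13179793] 83.64382976770484 23.737932205200195 0.69
[0.04780911 0.03592035] -5.952936470588792 90.22314453125 0.63
on floor: x 0.055 y -0.026 -4.3307728815853 253.45884704589844
on floor: x -0.074 y 0.185 83.64382976770483 37.973548889160156
on floor: x 0.093 y -0.082 -5.952936470588795 144.32882690429688
```

View pics/w5.png

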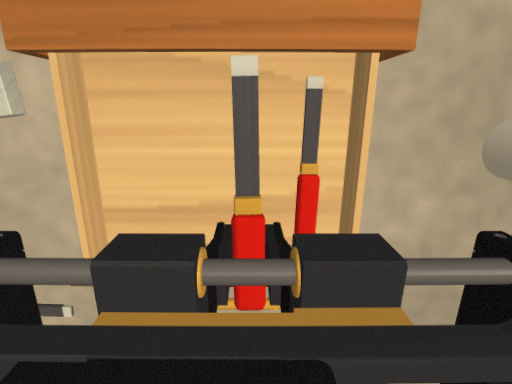

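The first file lies flat and straight in the drawer at (310,80-235). The second is held straight, with its tip at (245,60).

```bash

python3 -m jog '[{"dx":0.01,"dy":0.01,"dz":0.2,"ax":0,"ay":0,"az":0,"hand":0},{"dx":0.01,"dy":0.01,"dz":0.4,"ax":0,"ay":0,"az":0,"hand":0},{"dx":0.01,"dy":0.01,"dz":0.55,"ax":0,"ay":0,"az":0,"hand":0},{"dx":0.01,"dy":0.01,"dz":0.65,"ax":0,"ay":0,"az":0,"hand":0},{"dx":0.01,"dy":0.01,"dz":0.69,"ax":0,"ay":0,"az":0,"hand":0},{"dx":0.01,"dy":0.01,"dz":0.7,"ax":0,"ay":0,"az":0,"hand":0},{"dx":0.01,"dy":0.01,"dz":0.71,"ax":0,"ay":0,"az":0,"hand":0},{"dx":0.01,"dy":0.01,"dz":0.71,"ax":0,"ay":0,"az":0,"hand":0}]' 40
python3 -m jog '[{"dx":0,"dy":0,"dz":0,"ax":0,"ay":0,"az":0,"hand":0.36},{"dx":0,"dy":0,"dz":0,"ax":0,"ay":0,"az":0,"hand":0.36},{"dx":0,"dy":0,"dz":0,"ax":0,"ay":0,"az":0,"hand":0.36},{"dx":0,"dy":0,"dz":-0.1,"ax":0,"ay":0,"az":0,"hand":0.36},{"dx":0,"dy":0,"dz":-0.3,"ax":0,"ay":0,"az":0,"hand":0.36},{"dx":0,"dy":0,"dz":-0.55,"ax":0,"ay":0,"az":0,"hand":0.36},{"dx":0,"dy":0,"dz":-0.8,"ax":0,"ay":0,"az":0,"hand":0.6},{"dx":0,"dy":0,"dz":-0.9,"ax":0,"ay":0,"az":0,"hand":0.6},{"dx":0,"dy":0,"dz":-0.9,"ax":0,"ay":0,"az":0,"hand":0.6}]'
python3 - <<'E'
from h import *
m,im=look('top');show(find('top','file1',.01,m,im)); show(find('top','bar1',.02,m,im))
g=grip((.5563,.2105),-88.7); print(g); go([*g,.12],1.3,False)
E
```

```text
clock: 20.55
tcp_pos: [0.5681, -0.2708, 0.0493]
tcp_rot: [[0.995, -0.099, 0.002], [-0.099, -0.995, -0.001], [0.002, 0.001, -1.0]]
force: [-1.1, -0.3, -0.3]
opening: 0.0194
finger_force: 39.7
clock: 21.3
tcp_pos: [0.5693, -0.2725, 0.1889]
tcp_rot: [[0.995, -0.099, 0.008], [-0.099, -0.995, -0.003], [0.008, 0.002, -1.0]]
force: [0.6, -0.4, 0.3]
opening: 0.0441
finger_force: 0.0
[0.5563 0.2122] yaw -89.6 L 142 W 18 conf 0.72 red 0.47 grn 0.00 bord 0 uv 166 200
[0.4373 0.0512] yaw -97.7 L 116 W 19 conf 0.70 red 0.51 grn 0.00 bord 0 uv 211 234
[0.5337 0.4255] yaw 79.7 L 140 W 121 conf 0.60 red 0.00 grn 0.00 bord 0 uv 111 206
[0.6643 0.1745] yaw 141.4 L 66 W 34 conf 0.64 red 0.00 grn 0.52 bord 0 uv 180 170
[0.5557555  0.23449382]
q7 -0.89 tool turn deg -97.0
seg [-0.102, -0.835, 0.105] turn [-0.0, -0.0, -0.539]
seg [0.25, -0.803, 0.105] turn [-0.0, -0.0, -0.539]
seg [0.558, -0.629, 0.105] turn [-0.0, -0.0, -0.539]
seg [0.767, -0.345, 0.105] turn [-0.0, -0.0, -0.539]
```

```bash

python3 -m jog '[{"dx":-0.1,"dy":-0.83,"dz":0,"ax":0,"ay":0,"az":-0.54,"hand":0.6},{"dx":-0.1,"dy":-0.83,"dz":0,"ax":0,"ay":0,"az":-0.54,"hand":0.6},{"dx":-0.1,"dy":-0.83,"dz":0,"ax":0,"ay":0,"az":-0.54,"hand":0.6},{"dx":-0.1,"dy":-0.83,"dz":0,"ax":0,"ay":0,"az":-0.54,"hand":0.6}]' >/dev/null
python3 -m jog '[{"dx":0.25,"dy":-0.8,"dz":0.1,"ax":0,"ay":0,"az":-0.54,"hand":0.6},{"dx":0.25,"dy":-0.8,"dz":0.1,"ax":0,"ay":0,"az":-0.54,"hand":0.6},{"dx":0.25,"dy":-0.8,"dz":0.1,"ax":0,"ay":0,"az":-0.54,"hand":0.6},{"dx":0.25,"dy":-0.8,"dz":0.1,"ax":0,"ay":0,"az":-0.54,"hand":0.6}]' >/dev/null
python3 -m jog '[{"dx":0.56,"dy":-0.63,"dz":0.2,"ax":0,"ay":0,"az":-0.54,"hand":0.6},{"dx":0.56,"dy":-0.63,"dz":0.2,"ax":0,"ay":0,"az":-0.54,"hand":0.6},{"dx":0.56,"dy":-0.63,"dz":0.2,"ax":0,"ay":0,"az":-0.54,"hand":0.6},{"dx":0.56,"dy":-0.63,"dz":0.2,"ax":0,"ay":0,"az":-0.54,"hand":0.6}]' >/dev/null
python3 -m jog '[{"dx":0.767,"dy":-0.345,"dz":0.12,"ax":0,"ay":0,"az":-0.54,"hand":0.6},{"dx":0.767,"dy":-0.345,"dz":0.12,"ax":0,"ay":0,"az":-0.54,"hand":0.6},{"dx":0.767,"dy":-0.345,"dz":0.12,"ax":0,"ay":0,"az":-0.54,"hand":0.6},{"dx":0.767,"dy":-0.345,"dz":0.12,"ax":0,"ay":0,"az":-0.54,"hand":0.6},{"dx":0.767,"dy":-0.345,"dz":0.12,"ax":0,"ay":0,"az":-0.54,"hand":0.6},{"dx":0.767,"dy":-0.345,"dz":0.12,"ax":0,"ay":0,"az":-0.54,"hand":0.6}]'
python3 - <<'E'
from h import *
go([.5557,.2345,.0225],1.0,False); print(get_obs()['qpos'])
m,im=look('wrist'); show(find('wrist','file1',.01,m,im))
E
```

```text
clock: 22.95
tcp_pos: [0.5548, 0.2325, 0.1185]
tcp_rot: [[-0.026, 1.0, -0.002], [1.0, 0.026, -0.003], [-0.002, -0.002, -1.0]]
force: [-0.3, -0.9, -0.6]
opening: 0.0521
finger_force: 0.0
q7 -0.19 tool turn deg 0.5
seg [0.014, 0.008, 0.64] turn [-0.003, 0.003, 0.011]
[-1.05325628  0.37844251  0.74784801  1.74311068 -0.27929421  1.1332428
 -0.19424421]
[0.5574 0.2283] yaw -88.8 L 119 W 21 conf 0.65 red 0.65 grn 0.00 bord 0 uv 250 188
```

```bash

python3 -m jog '[{"dx":0.02,"dy":0.01,"dz":0.25,"ax":0,"ay":0,"az":0,"hand":0.6},{"dx":0.02,"dy":0.01,"dz":0.45,"ax":0,"ay":0,"az":0,"hand":0.6},{"dx":0.02,"dy":0.01,"dz":0.6,"ax":0,"ay":0,"az":0,"hand":0.6},{"dx":0.02,"dy":0.01,"dz":0.64,"ax":0,"ay":0,"az":0,"hand":0.6},{"dx":0.02,"dy":0.01,"dz":0.64,"ax":0,"ay":0,"az":0,"hand":0},{"dx":0.02,"dy":0.01,"dz":0.64,"ax":0,"ay":0,"az":0,"hand":0},{"dx":0.02,"dy":0.01,"dz":0.64,"ax":0,"ay":0,"az":0,"hand":0},{"dx":0.02,"dy":0.01,"dz":0.64,"ax":0,"ay":0,"az":0,"hand":0},{"dx":0.02,"dy":0.01,"dz":0.64,"ax":0,"ay":0,"az":0,"hand":0},{"dx":0.02,"dy":0.01,"dz":0.64,"ax":0,"ay":0,"az":0,"hand":0},{"dx":0.02,"dy":0.01,"dz":0.64,"ax":0,"ay":0,"az":0,"hand":0}]' 40
python3 -m jog '[{"dx":0,"dy":0,"dz":-0.15,"ax":0,"ay":0,"az":0,"hand":0},{"dx":0,"dy":0,"dz":-0.4,"ax":0,"ay":0,"az":0,"hand":0},{"dx":0,"dy":0,"dz":-0.65,"ax":0,"ay":0,"az":0,"hand":0},{"dx":0,"dy":0,"dz":-0.87,"ax":0,"ay":0,"az":0,"hand":0},{"dx":0,"dy":0,"dz":-0.87,"ax":0,"ay":0,"az":0,"hand":0},{"dx":0,"dy":0,"dz":-0.87,"ax":0,"ay":0,"az":0,"hand":0}]' 40
python3 - <<'E'
from h import *
go([*slot(.064,.027),.15],84.2,False)
E
```

```text
clock: 23.97
tcp_pos: [0.5577, 0.2367, 0.0251]
tcp_rot: [[-0.027, 1.0, 0.001], [1.0, 0.027, 0.001], [0.001, 0.001, -1.0]]
force: [-1.0, -0.0, 5.6]
opening: 0.0192
finger_force: 40.0
clock: 24.47
tcp_pos: [0.5585, 0.2368, 0.1568]
tcp_rot: [[-0.027, 1.0, 0.004], [1.0, 0.027, 0.003], [0.003, 0.004, -1.0]]
force: [-0.2, 0.4, -2.4]
opening: 0.0196
finger_force: 40.0
q7 -0.21 tool turn deg -82.7
seg [-1.003, 0.004, 0.012] turn [0.002, 0.0, -0.612]
seg [-0.891, -0.46, 0.013] turn [0.002, 0.0, -0.612]
seg [-0.577, -0.82, 0.014] turn [0.002, 0.0, -0.612]
```

```bash

python3 -m jog '[{"dx":-0.25,"dy":0,"dz":0,"ax":0,"ay":0,"az":-0.15,"hand":0},{"dx":-0.5,"dy":0,"dz":0,"ax":0,"ay":0,"az":-0.3,"hand":0},{"dx":-0.75,"dy":0,"dz":0,"ax":0,"ay":0,"az":-0.45,"hand":0},{"dx":-1,"dy":0,"dz":0,"ax":0,"ay":0,"az":-0.61,"hand":0},{"dx":-1,"dy":0,"dz":0,"ax":0,"ay":0,"az":-0.61,"hand":0}]' >/dev/null
python3 -m jog '[{"dx":-0.25,"dy":-0.13,"dz":0,"ax":0,"ay":0,"az":-0.15,"hand":0},{"dx":-0.5,"dy":-0.26,"dz":0,"ax":0,"ay":0,"az":-0.3,"hand":0},{"dx":-0.7,"dy":-0.36,"dz":0,"ax":0,"ay":0,"az":-0.45,"hand":0},{"dx":-0.89,"dy":-0.46,"dz":0,"ax":0,"ay":0,"az":-0.61,"hand":0},{"dx":-0.89,"dy":-0.46,"dz":0,"ax":0,"ay":0,"az":-0.61,"hand":0}]' >/dev/null
python3 -m jog '[{"dx":-0.15,"dy":-0.2,"dz":0,"ax":0,"ay":0,"az":-0.15,"hand":0},{"dx":-0.3,"dy":-0.42,"dz":0,"ax":0,"ay":0,"az":-0.3,"hand":0},{"dx":-0.45,"dy":-0.65,"dz":0,"ax":0,"ay":0,"az":-0.45,"hand":0},{"dx":-0.58,"dy":-0.82,"dz":0,"ax":0,"ay":0,"az":-0.615,"hand":0},{"dx":-0.58,"dy":-0.82,"dz":0,"ax":0,"ay":0,"az":-0.615,"hand":0},{"dx":-0.58,"dy":-0.82,"dz":0,"ax":0,"ay":0,"az":-0.615,"hand":0},{"dx":-0.58,"dy":-0.82,"dz":0,"ax":0,"ay":0,"az":-0.615,"hand":0}]'
python3 - <<'E'
from h import *
go([*slot(.064,.027),.05],84.2,False); print(get_obs()['qpos'])
E
```

```text
clock: 25.88
tcp_pos: [0.5692, -0.2137, 0.1528]
tcp_rot: [[-0.994, 0.105, -0.003], [0.105, 0.994, 0.001], [0.003, 0.001, -1.0]]
force: [-0.5, 0.4, -1.4]
opening: 0.0195
finger_force: 40.0
q7 1.98 tool turn deg -0.3
seg [-0.023, -0.001, 0.686] turn [0.001, -0.004, -0.006]
[-0.28330567  0.35147893  0.73449394  1.69247954 -0.25067287  1.19741585
  1.97897962]
```

```bash

python3 -m jog '[{"dx":-0.02,"dy":0,"dz":0.2,"ax":0,"ay":0,"az":0,"hand":0},{"dx":-0.02,"dy":0,"dz":0.4,"ax":0,"ay":0,"az":0,"hand":0},{"dx":-0.02,"dy":0,"dz":0.55,"ax":0,"ay":0,"az":0,"hand":0},{"dx":-0.02,"dy":0,"dz":0.65,"ax":0,"ay":0,"az":0,"hand":0},{"dx":-0.02,"dy":0,"dz":0.69,"ax":0,"ay":0,"az":0,"hand":0},{"dx":-0.02,"dy":0,"dz":0.7,"ax":0,"ay":0,"az":0,"hand":0},{"dx":-0.02,"dy":0,"dz":0.71,"ax":0,"ay":0,"az":0,"hand":0},{"dx":-0.02,"dy":0,"dz":0.71,"ax":0,"ay":0,"az":0,"hand":0}]' 40
python3 -m jog '[{"dx":0,"dy":0,"dz":0,"ax":0,"ay":0,"az":0,"hand":0.36},{"dx":0,"dy":0,"dz":0,"ax":0,"ay":0,"az":0,"hand":0.36},{"dx":0,"dy":0,"dz":0,"ax":0,"ay":0,"az":0,"hand":0.36},{"dx":0,"dy":0,"dz":-0.1,"ax":0,"ay":0,"az":0,"hand":0.36},{"dx":0,"dy":0,"dz":-0.3,"ax":0,"ay":0,"az":0,"hand":0.36},{"dx":0,"dy":0,"dz":-0.55,"ax":0,"ay":0,"az":0,"hand":0.36},{"dx":0,"dy":0,"dz":-0.8,"ax":0,"ay":0,"az":0,"hand":0.6},{"dx":0,"dy":0,"dz":-0.9,"ax":0,"ay":0,"az":0,"hand":0.6},{"dx":0,"dy":0,"dz":-0.9,"ax":0,"ay":0,"az":0,"hand":0.6}]'
python3 - <<'E'
from h import *
m,im=look('top');show(find('top','file1',.01,m,im)); show(find('top','bar1',.02,m,im))
ms,ims=look('scene');print('scene');show(find('scene','file1',.007,ms,ims))
E
```

```text
clock: 26.55
tcp_pos: [0.5737, -0.2143, 0.0488]
tcp_rot: [[-0.995, 0.102, 0.001], [0.102, 0.995, -0.0], [-0.001, 0.0, -1.0]]
force: [-0.2, -0.2, -0.6]
opening: 0.0193
finger_force: 40.0
clock: 27.3
tcp_pos: [0.5756, -0.2164, 0.1886]
tcp_rot: [[-0.995, 0.103, 0.009], [0.103, 0.995, -0.002], [-0.009, -0.001, -1.0]]
force: [0.7, -1.1, -0.2]
opening: 0.0445
finger_force: 0.0
[0.4364 0.0348] yaw -97.1 L 148 W 21 conf 0.71 red 0.33 grn 0.00 bord 0 uv 217 234
[ 0.541  -0.2728] yaw 163.0 L 33 W 18 conf 0.51 red 0.70 grn 0.00 bord 0 uv 304 208
[ 0.54   -0.3239] yaw 178.5 L 51 W 21 conf 0.45 red 0.78 grn 0.00 bord 0 uv 318 208
[0.6522 0.0609] yaw 83.4 L 66 W 30 conf 0.72 red 0.00 grn 0.62 bord 0 uv 212 174
[0.6661 0.1764] yaw 139.0 L 66 W 34 conf 0.65 red 0.00 grn 0.55 bord 0 uv 180 170
[0.4051 0.3494] yaw 155.2 L 66 W 36 conf 0.56 red 0.00 grn 0.55 bord 0 uv 128 241
scene
[0.4413 0.0407] yaw -95.2 L 151 W 23 conf 0.77 red 0.49 grn 0.00 bord 0 uv 308 215
[ 0.5825 -0.2348] yaw -2.9 L 139 W 31 conf 0.74 red 0.37 grn 0.00 bord 0 uv 232 181
[ 0.5725 -0.3445] yaw -1.8 L 136 W 30 conf 0.69 red 0.40 grn 0.00 bord 0 uv 221 164
[ 0.5769 -0.2922] yaw 1.5 L 136 W 37 conf 0.67 red 0.35 grn 0.00 bord 0 uv 227 171
```

```bash
python3 - <<'E'
from h import *
g=grip((.4375,.0365),-96.8); print(g); go([*g,.12],-6.8,False)
E
```

```text
[0.4403417  0.06033117]
q7 1.97 tool turn deg 90.9
seg [0.354, 0.577, 0.138] turn [-0.001, -0.001, 0.673]
seg [0.597, 0.32, 0.138] turn [-0.001, -0.001, 0.673]
seg [0.676, -0.025, 0.137] turn [-0.001, -0.001, 0.673]
```

```bash

python3 -m jog '[{"dx":0.35,"dy":0.58,"dz":0,"ax":0,"ay":0,"az":0.673,"hand":0.6},{"dx":0.35,"dy":0.58,"dz":0,"ax":0,"ay":0,"az":0.673,"hand":0.6},{"dx":0.35,"dy":0.58,"dz":0,"ax":0,"ay":0,"az":0.673,"hand":0.6},{"dx":0.35,"dy":0.58,"dz":0,"ax":0,"ay":0,"az":0.673,"hand":0.6},{"dx":0.35,"dy":0.58,"dz":0,"ax":0,"ay":0,"az":0.673,"hand":0.6}]' >/dev/null
python3 -m jog '[{"dx":0.6,"dy":0.32,"dz":0.1,"ax":0,"ay":0,"az":0.673,"hand":0.6},{"dx":0.6,"dy":0.32,"dz":0.1,"ax":0,"ay":0,"az":0.673,"hand":0.6},{"dx":0.6,"dy":0.32,"dz":0.2,"ax":0,"ay":0,"az":0.673,"hand":0.6},{"dx":0.6,"dy":0.32,"dz":0.2,"ax":0,"ay":0,"az":0.673,"hand":0.6},{"dx":0.6,"dy":0.32,"dz":0.2,"ax":0,"ay":0,"az":0.673,"hand":0.6}]' >/dev/null
python3 -m jog '[{"dx":0.675,"dy":-0.025,"dz":0.22,"ax":0,"ay":0,"az":0.673,"hand":0.6},{"dx":0.675,"dy":-0.025,"dz":0.22,"ax":0,"ay":0,"az":0.673,"hand":0.6},{"dx":0.675,"dy":-0.025,"dz":0.22,"ax":0,"ay":0,"az":0.673,"hand":0.6},{"dx":0.675,"dy":-0.025,"dz":0.22,"ax":0,"ay":0,"az":0.673,"hand":0.6},{"dx":0.675,"dy":-0.025,"dz":0.22,"ax":0,"ay":0,"az":0.673,"hand":0.6},{"dx":0.675,"dy":-0.025,"dz":0.22,"ax":0,"ay":0,"az":0.673,"hand":0.6},{"dx":0.675,"dy":-0.025,"dz":0.22,"ax":0,"ay":0,"az":0.673,"hand":0.6}]'
python3 - <<'E'
from h import *
go([.4403,.0603,.0225],-6.8,False); print(get_obs()['qpos'])
m,im=look('wrist'); show(find('wrist','file1',.01,m,im))
E
```

```text
clock: 28.97
tcp_pos: [0.441, 0.06, 0.1193]
tcp_rot: [[0.115, 0.993, -0.001], [0.993, -0.115, -0.001], [-0.001, -0.001, -1.0]]
force: [0.5, 0.8, -0.2]
opening: 0.0522
finger_force: 0.0
q7 -0.33 tool turn deg 0.2
seg [0.002, -0.004, 0.646] turn [-0.002, 0.001, 0.004]
[-0.83234174 -0.03677546  0.6332975   2.1044485   0.02546095  1.06835393
 -0.32699209]
```

```bash

python3 -m jog '[{"dx":0,"dy":0,"dz":0.25,"ax":0,"ay":0,"az":0,"hand":0.6},{"dx":0,"dy":0,"dz":0.45,"ax":0,"ay":0,"az":0,"hand":0.6},{"dx":0,"dy":0,"dz":0.6,"ax":0,"ay":0,"az":0,"hand":0.6},{"dx":0,"dy":0,"dz":0.645,"ax":0,"ay":0,"az":0,"hand":0.6},{"dx":0,"dy":0,"dz":0.645,"ax":0,"ay":0,"az":0,"hand":0},{"dx":0,"dy":0,"dz":0.645,"ax":0,"ay":0,"az":0,"hand":0},{"dx":0,"dy":0,"dz":0.645,"ax":0,"ay":0,"az":0,"hand":0},{"dx":0,"dy":0,"dz":0.645,"ax":0,"ay":0,"az":0,"hand":0},{"dx":0,"dy":0,"dz":0.645,"ax":0,"ay":0,"az":0,"hand":0},{"dx":0,"dy":0,"dz":0.645,"ax":0,"ay":0,"az":0,"hand":0},{"dx":0,"dy":0,"dz":0.645,"ax":0,"ay":0,"az":0,"hand":0}]' 40
python3 -m jog '[{"dx":0,"dy":0,"dz":-0.15,"ax":0,"ay":0,"az":0,"hand":0},{"dx":0,"dy":0,"dz":-0.4,"ax":0,"ay":0,"az":0,"hand":0},{"dx":0,"dy":0,"dz":-0.65,"ax":0,"ay":0,"az":0,"hand":0},{"dx":0,"dy":0,"dz":-0.87,"ax":0,"ay":0,"az":0,"hand":0},{"dx":0,"dy":0,"dz":-0.87,"ax":0,"ay":0,"az":0,"hand":0},{"dx":0,"dy":0,"dz":-0.87,"ax":0,"ay":0,"az":0,"hand":0}]' 40
python3 - <<'E'
from h import *
go([*slot(.064,.08),.15],84.2,False)
E
```

```text
clock: 29.98
tcp_pos: [0.442, 0.0607, 0.0241]
tcp_rot: [[0.118, 0.993, 0.001], [0.993, -0.118, 0.001], [0.001, 0.001, -1.0]]
force: [-1.2, 0.3, 4.8]
opening: 0.0195
finger_force: 40.0
clock: 30.48
tcp_pos: [0.4429, 0.0609, 0.1557]
tcp_rot: [[0.117, 0.993, 0.004], [0.993, -0.117, 0.003], [0.003, 0.004, -1.0]]
force: [-0.5, 0.2, -1.5]
opening: 0.0192
finger_force: 40.0
q7 -0.36 tool turn deg -90.9
seg [-0.455, 0.355, 0.012] turn [0.002, 0.0, -0.674]
seg [-0.573, 0.077, 0.012] turn [0.002, 0.0, -0.674]
seg [-0.533, -0.222, 0.012] turn [0.002, 0.0, -0.674]
```

```bash

python3 -m jog '[{"dx":-0.12,"dy":0.09,"dz":0,"ax":0,"ay":0,"az":-0.15,"hand":0},{"dx":-0.24,"dy":0.18,"dz":0,"ax":0,"ay":0,"az":-0.3,"hand":0},{"dx":-0.36,"dy":0.28,"dz":0,"ax":0,"ay":0,"az":-0.45,"hand":0},{"dx":-0.455,"dy":0.355,"dz":0,"ax":0,"ay":0,"az":-0.6,"hand":0},{"dx":-0.455,"dy":0.355,"dz":0,"ax":0,"ay":0,"az":-0.674,"hand":0}]' >/dev/null
python3 -m jog '[{"dx":-0.15,"dy":0.02,"dz":0,"ax":0,"ay":0,"az":-0.15,"hand":0},{"dx":-0.3,"dy":0.04,"dz":0,"ax":0,"ay":0,"az":-0.3,"hand":0},{"dx":-0.45,"dy":0.06,"dz":0,"ax":0,"ay":0,"az":-0.45,"hand":0},{"dx":-0.573,"dy":0.077,"dz":0,"ax":0,"ay":0,"az":-0.6,"hand":0},{"dx":-0.573,"dy":0.077,"dz":0,"ax":0,"ay":0,"az":-0.674,"hand":0}]' >/dev/null
python3 -m jog '[{"dx":-0.13,"dy":-0.05,"dz":0,"ax":0,"ay":0,"az":-0.15,"hand":0},{"dx":-0.26,"dy":-0.1,"dz":0,"ax":0,"ay":0,"az":-0.3,"hand":0},{"dx":-0.4,"dy":-0.16,"dz":0,"ax":0,"ay":0,"az":-0.45,"hand":0},{"dx":-0.53,"dy":-0.22,"dz":0,"ax":0,"ay":0,"az":-0.6,"hand":0},{"dx":-0.53,"dy":-0.22,"dz":0,"ax":0,"ay":0,"az":-0.674,"hand":0},{"dx":-0.53,"dy":-0.22,"dz":0,"ax":0,"ay":0,"az":-0.674,"hand":0},{"dx":-0.53,"dy":-0.22,"dz":0,"ax":0,"ay":0,"az":-0.674,"hand":0}]'
python3 - <<'E'
from h import *
go([*slot(.064,.08),.05],84.2,False)
E
```

```text
clock: 31.9
tcp_pos: [0.5749, -0.1612, 0.1518]
tcp_rot: [[-0.995, 0.103, -0.003], [0.103, 0.995, 0.0], [0.004, 0.0, -1.0]]
force: [-0.2, 0.3, -0.5]
opening: 0.0195
finger_force: 40.0
q7 1.89 tool turn deg -0.1
seg [-0.021, 0.001, 0.679] turn [0.0, -0.004, -0.002]
```

```bash

python3 -m jog '[{"dx":0,"dy":0,"dz":0.2,"ax":0,"ay":0,"az":0,"hand":0},{"dx":0.01,"dy":0,"dz":0.4,"ax":0,"ay":0,"az":0,"hand":0},{"dx":0.01,"dy":0,"dz":0.55,"ax":0,"ay":0,"az":0,"hand":0},{"dx":0.01,"dy":0,"dz":0.65,"ax":0,"ay":0,"az":0,"hand":0},{"dx":0.01,"dy":0,"dz":0.68,"ax":0,"ay":0,"az":0,"hand":0},{"dx":0.01,"dy":0,"dz":0.69,"ax":0,"ay":0,"az":0,"hand":0},{"dx":0.01,"dy":0,"dz":0.705,"ax":0,"ay":0,"az":0,"hand":0},{"dx":0.01,"dy":0,"dz":0.705,"ax":0,"ay":0,"az":0,"hand":0}]' 40
python3 -m jog '[{"dx":0,"dy":0,"dz":0,"ax":0,"ay":0,"az":0,"hand":0.36},{"dx":0,"dy":0,"dz":0,"ax":0,"ay":0,"az":0,"hand":0.36},{"dx":0,"dy":0,"dz":0,"ax":0,"ay":0,"az":0,"hand":0.36},{"dx":0,"dy":0,"dz":-0.1,"ax":0,"ay":0,"az":0,"hand":0.36},{"dx":0,"dy":0,"dz":-0.3,"ax":0,"ay":0,"az":0,"hand":0.36},{"dx":0,"dy":0,"dz":-0.55,"ax":0,"ay":0,"az":0,"hand":0.36},{"dx":0,"dy":0,"dz":-0.8,"ax":0,"ay":0,"az":0,"hand":0.36},{"dx":0,"dy":0,"dz":-0.9,"ax":0,"ay":0,"az":0,"hand":0.36},{"dx":0,"dy":0,"dz":-0.9,"ax":0,"ay":0,"az":0,"hand":0.36}]'
python3 - <<'E'
from h import *
go([.453,-.2314,.18],174.4,False);go([.453,-.2314,.18],-5.6,False)
E
```

```text
clock: 32.57
tcp_pos: [0.5753, -0.161, 0.0488]
tcp_rot: [[-0.995, 0.1, 0.001], [0.1, 0.995, 0.0], [-0.001, 0.0, -1.0]]
force: [0.2, 0.3, -1.2]
opening: 0.0198
finger_force: 40.0
clock: 33.32
tcp_pos: [0.5775, -0.1625, 0.1885]
tcp_rot: [[-0.995, 0.101, 0.009], [0.101, 0.995, -0.001], [-0.009, 0.0, -1.0]]
force: [-0.2, 0.5, -0.3]
opening: 0.0312
finger_force: 0.0
q7 1.87 tool turn deg -90.2
seg [0.39, -0.27, 0.025] turn [-0.005, 0.005, -1.002]
seg [0.467, 0.085, 0.026] turn [-0.005, 0.005, -1.002]
q7 1.87 tool turn deg 89.8
seg [0.39, -0.27, 0.025] turn [0.005, 0.005, 0.998]
seg [0.085, -0.467, 0.027] turn [0.005, 0.005, 0.998]
```

```bash

python3 -m jog '[{"dx":0.3,"dy":-0.27,"dz":-0.25,"ax":0,"ay":0,"az":1,"hand":0.3},{"dx":0.3,"dy":-0.27,"dz":-0.5,"ax":0,"ay":0,"az":1,"hand":0.3},{"dx":0.3,"dy":-0.27,"dz":-0.6,"ax":0,"ay":0,"az":1,"hand":0.3},{"dx":0.3,"dy":-0.27,"dz":-0.6,"ax":0,"ay":0,"az":1,"hand":0.3},{"dx":0.3,"dy":-0.27,"dz":-0.6,"ax":0,"ay":0,"az":1,"hand":0.3},{"dx":0.3,"dy":-0.27,"dz":-0.6,"ax":0,"ay":0,"az":1,"hand":0.3},{"dx":0.3,"dy":-0.27,"dz":-0.6,"ax":0,"ay":0,"az":1,"hand":0.3}]' >/dev/null
python3 -m jog '[{"dx":0.05,"dy":-0.1,"dz":0,"ax":0,"ay":0,"az":1,"hand":0.3},{"dx":0.05,"dy":-0.1,"dz":0,"ax":0,"ay":0,"az":1,"hand":0.3},{"dx":0.05,"dy":-0.1,"dz":0,"ax":0,"ay":0,"az":1,"hand":0.3},{"dx":0.05,"dy":-0.1,"dz":0,"ax":0,"ay":0,"az":1,"hand":0.3},{"dx":0.05,"dy":-0.1,"dz":0,"ax":0,"ay":0,"az":1,"hand":0.3},{"dx":0.05,"dy":-0.1,"dz":0,"ax":0,"ay":0,"az":1,"hand":0.3},{"dx":0.05,"dy":-0.1,"dz":0,"ax":0,"ay":0,"az":1,"hand":0.3},{"dx":0.05,"dy":-0.1,"dz":0,"ax":0,"ay":0,"az":1,"hand":0.3}]'
python3 - <<'E'
from h import *
m,im=look('wrist'); cv2.imwrite('pics/w6.png',im[:,:,::-1]);p,R=pose();a=np.radians(YD)
for f in find('wrist','file1',.03,m,im): d=f['c']-O;print('on floor: x %.3f y %.3f'%(d@[np.cos(a),np.sin(a)],d@[-np.sin(a),np.cos(a)]),f['yaw'],f['L'],f['conf'])
go([.453,-.232,.12],-5.6,False)
E
```

```text
clock: 34.57
tcp_pos: [0.5091, -0.2005, 0.2724]
tcp_rot: [[0.101, 0.995, -0.001], [0.995, -0.101, 0.0], [0.0, -0.001, -1.0]]
force: [-0.4, 0.5, 0.5]
opening: 0.026
finger_force: 0.0
on floor: x 0.088 y 0.080 -5.639398338646623 147.27745056152344 0.8
on floor: x 0.048 y -0.081 -1.195185739380878 61.006141662597656 0.75
on floor: x 0.094 y -0.028 -2.8777052641279273 146.36416625976562 0.72
on floor: x 0.091 y 0.027 -5.698648638797999 149.29994201660156 0.66
q7 0.32 tool turn deg -0.1
seg [-0.123, -0.176, 0.509] turn [-0.0, -0.0, -0.001]
seg [-0.123, -0.176, 0.509] turn [-0.0, -0.0, -0.001]
```

View pics/w6.png

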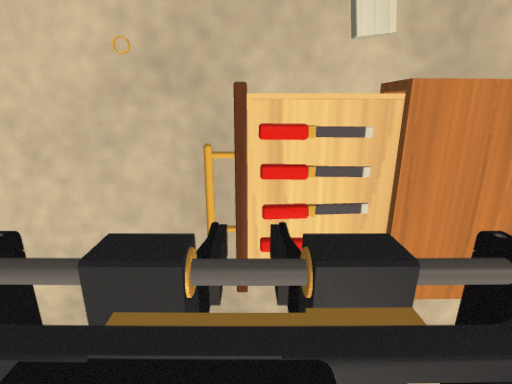

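All four files lie side by side and straight, handles to the front, at rows 131, 171, 210 and 244. The handle bar is at (209,147-230). Next I'll grip the bar and push the drawer shut.

```bash

python3 -m jog '[{"dx":-0.246,"dy":-0.355,"dz":0.3,"ax":0,"ay":0,"az":0,"hand":0.28},{"dx":-0.246,"dy":-0.355,"dz":0.6,"ax":0,"ay":0,"az":0,"hand":0.28},{"dx":-0.246,"dy":-0.355,"dz":0.8,"ax":0,"ay":0,"az":0,"hand":0.28},{"dx":-0.246,"dy":-0.355,"dz":1,"ax":0,"ay":0,"az":0,"hand":0.28},{"dx":-0.246,"dy":-0.355,"dz":1,"ax":0,"ay":0,"az":0,"hand":0.28},{"dx":-0.246,"dy":-0.355,"dz":1,"ax":0,"ay":0,"az":0,"hand":0.28}]' 
python3 - <<'E'
from h import *
go([.453,-.232,.048],-5.6,False)
E
```

```text
clock: 35.17
tcp_pos: [0.4507, -0.2315, 0.1212]
tcp_rot: [[0.101, 0.995, -0.006], [0.995, -0.101, 0.001], [-0.0, -0.006, -1.0]]
force: [0.5, -0.0, 1.7]
opening: 0.0246
finger_force: 0.0
q7 0.47 tool turn deg -0.2
seg [-0.002, 0.018, 0.488] turn [-0.007, 0.0, -0.004]
```

```bash

python3 -m jog '[{"dx":0,"dy":0.02,"dz":0.12,"ax":0,"ay":0,"az":0,"hand":0.28},{"dx":0,"dy":0.02,"dz":0.24,"ax":0,"ay":0,"az":0,"hand":0.28},{"dx":0,"dy":0.02,"dz":0.36,"ax":0,"ay":0,"az":0,"hand":0.28},{"dx":0,"dy":0.02,"dz":0.48,"ax":0,"ay":0,"az":0,"hand":0.28},{"dx":0,"dy":0.02,"dz":0.48,"ax":0,"ay":0,"az":0,"hand":0.28},{"dx":0,"dy":0.02,"dz":0.48,"ax":0,"ay":0,"az":0,"hand":0},{"dx":0,"dy":0.02,"dz":0.48,"ax":0,"ay":0,"az":0,"hand":0},{"dx":0,"dy":0.02,"dz":0.48,"ax":0,"ay":0,"az":0,"hand":0},{"dx":0,"dy":0.02,"dz":0.48,"ax":0,"ay":0,"az":0,"hand":0}]' 40
python3 -m jog '[{"dx":0,"dy":0.05,"dz":0,"ax":0,"ay":0,"az":0,"hand":0},{"dx":0,"dy":0.1,"dz":0,"ax":0,"ay":0,"az":0,"hand":0},{"dx":0,"dy":0.16,"dz":0,"ax":0,"ay":0,"az":0,"hand":0},{"dx":0,"dy":0.22,"dz":0,"ax":0,"ay":0,"az":0,"hand":0},{"dx":0,"dy":0.28,"dz":0,"ax":0,"ay":0,"az":0,"hand":0},{"dx":0,"dy":0.34,"dz":0,"ax":0,"ay":0,"az":0,"hand":0},{"dx":0,"dy":0.4,"dz":0,"ax":0,"ay":0,"az":0,"hand":0},{"dx":0,"dy":0.46,"dz":0,"ax":0,"ay":0,"az":0,"hand":0},{"dx":0,"dy":0.52,"dz":0,"ax":0,"ay":0,"az":0,"hand":0},{"dx":0,"dy":0.58,"dz":0,"ax":0,"ay":0,"az":0,"hand":0},{"dx":0,"dy":0.64,"dz":0,"ax":0,"ay":0,"az":0,"hand":0},{"dx":0,"dy":0.7,"dz":0,"ax":0,"ay":0,"az":0,"hand":0},{"dx":0,"dy":0.75,"dz":0,"ax":0,"ay":0,"az":0,"hand":0},{"dx":0,"dy":0.8,"dz":0,"ax":0,"ay":0,"az":0,"hand":0}]'
```

```text
clock: 35.92
tcp_pos: [0.4572, -0.2328, 0.0529]
tcp_rot: [[0.1, 0.995, 0.003], [0.995, -0.1, -0.0], [0.0, 0.003, -1.0]]
force: [-0.7, -0.8, 6.1]
opening: 0.0097
finger_force: 40.0
clock: 37.08
tcp_pos: [0.5768, -0.2447, 0.0529]
tcp_rot: [[0.1, 0.995, 0.003], [0.995, -0.1, -0.0], [-0.0, 0.003, -1.0]]
force: [-1.7, 0.5, 7.1]
opening: 0.0098
finger_force: 40.0
```

```bash

python3 -m jog '[{"dx":0,"dy":0.05,"dz":0,"ax":0,"ay":0,"az":0,"hand":0},{"dx":0,"dy":0.1,"dz":0,"ax":0,"ay":0,"az":0,"hand":0},{"dx":0,"dy":0.15,"dz":0,"ax":0,"ay":0,"az":0,"hand":0},{"dx":0,"dy":0.2,"dz":0,"ax":0,"ay":0,"az":0,"hand":0},{"dx":0,"dy":0.25,"dz":0,"ax":0,"ay":0,"az":0,"hand":0},{"dx":0,"dy":0.3,"dz":0,"ax":0,"ay":0,"az":0,"hand":0},{"dx":0,"dy":0.33,"dz":0,"ax":0,"ay":0,"az":0,"hand":0},{"dx":0,"dy":0.33,"dz":0,"ax":0,"ay":0,"az":0,"hand":0}]' | grep -E 'pos|force'
python3 -m jog '[{"dx":0,"dy":0.02,"dz":0,"ax":0,"ay":0,"az":0,"hand":0},{"dx":0,"dy":0.03,"dz":0,"ax":0,"ay":0,"az":0,"hand":0}]' | grep -E 'pos|force'
python3 -m jog '[{"dx":0,"dy":0.02,"dz":0,"ax":0,"ay":0,"az":0,"hand":0},{"dx":0,"dy":0.03,"dz":0,"ax":0,"ay":0,"az":0,"hand":0}]' | grep -E 'pos|force'
```

```text
tcp_pos: [0.6269, -0.2496, 0.0529]
force: [0.9, 0.9, 5.2]
finger_force: 40.0
tcp_pos: [0.6302, -0.2499, 0.0529]
force: [-1.1, 1.3, 7.1]
finger_force: 40.0
tcp_pos: [0.6325, -0.2502, 0.0529]
force: [-8.0, 2.8, 13.4]
finger_force: 40.0
```

```bash

python3 -m jog '[{"dx":0,"dy":0.03,"dz":0,"ax":0,"ay":0,"az":0,"hand":0},{"dx":0,"dy":0.03,"dz":0,"ax":0,"ay":0,"az":0,"hand":0},{"dx":0,"dy":0.03,"dz":0,"ax":0,"ay":0,"az":0,"hand":0}]' | grep -E 'pos|force'
python3 -m jog '[{"dx":0,"dy":-0.03,"dz":0,"ax":0,"ay":0,"az":0,"hand":0},{"dx":0,"dy":-0.05,"dz":0,"ax":0,"ay":0,"az":0,"hand":0},{"dx":0,"dy":-0.05,"dz":0,"ax":0,"ay":0,"az":0,"hand":0},{"dx":0,"dy":-0.05,"dz":0,"ax":0,"ay":0,"az":0,"hand":0.28},{"dx":0,"dy":-0.05,"dz":0,"ax":0,"ay":0,"az":0,"hand":0.28},{"dx":0,"dy":-0.05,"dz":0,"ax":0,"ay":0,"az":0,"hand":0.28}]'
```

```text
tcp_pos: [0.6327, -0.2502, 0.0528]
force: [-16.1, 6.1, 19.4]
finger_force: 40.0
clock: 38.83
tcp_pos: [0.6303, -0.2497, 0.051]
tcp_rot: [[0.1, 0.995, -0.0], [0.995, -0.1, 0.0], [0.0, -0.0, -1.0]]
force: [0.4, -0.1, -0.3]
opening: 0.021
finger_force: 0.0
```

```bash

python3 -m jog '[{"dx":0,"dy":0,"dz":0,"ax":0,"ay":0,"az":0,"hand":0},{"dx":0,"dy":0,"dz":0,"ax":0,"ay":0,"az":0,"hand":0},{"dx":0,"dy":0,"dz":0,"ax":0,"ay":0,"az":0,"hand":0},{"dx":0,"dy":0.01,"dz":0,"ax":0,"ay":0,"az":0,"hand":0},{"dx":0,"dy":0.02,"dz":0,"ax":0,"ay":0,"az":0,"hand":0},{"dx":0,"dy":0.03,"dz":0,"ax":0,"ay":0,"az":0,"hand":0},{"dx":0,"dy":0.03,"dz":0,"ax":0,"ay":0,"az":0,"hand":0}]' 40 | grep -E 'pos|force'
python3 -m jog '[{"dx":0,"dy":0.01,"dz":0,"ax":0,"ay":0,"az":0,"hand":0},{"dx":0,"dy":0.01,"dz":0,"ax":0,"ay":0,"az":0,"hand":0}]' | grep -E 'pos|force'
python3 -m jog '[{"dx":0,"dy":0,"dz":0,"ax":0,"ay":0,"az":0,"hand":0.25},{"dx":0,"dy":0,"dz":0,"ax":0,"ay":0,"az":0,"hand":0.25},{"dx":0,"dy":0,"dz":0,"ax":0,"ay":0,"az":0,"hand":0.25},{"dx":0,"dy":0,"dz":0,"ax":0,"ay":0,"az":0,"hand":0.25}]'
```

```text
tcp_pos: [0.6326, -0.2501, 0.0507]
force: [-7.0, 2.0, 5.2]
finger_force: 40.0
tcp_pos: [0.6326, -0.2502, 0.0507]
force: [-10.2, 3.1, 8.0]
finger_force: 40.0
clock: 39.92
tcp_pos: [0.637, -0.2507, 0.0511]
tcp_rot: [[0.1, 0.995, 0.001], [0.995, -0.1, -0.001], [-0.0, 0.001, -1.0]]
force: [0.3, 0.2, 0.0]
opening: 0.0209
finger_force: 0.0
```

```bash

python3 -m jog '[{"dx":0,"dy":-0.02,"dz":0,"ax":0,"ay":0,"az":0,"hand":0.25},{"dx":0,"dy":-0.02,"dz":-0.15,"ax":0,"ay":0,"az":0,"hand":0.25},{"dx":0,"dy":-0.02,"dz":-0.35,"ax":0,"ay":0,"az":0,"hand":0.25},{"dx":0,"dy":-0.02,"dz":-0.6,"ax":0,"ay":0,"az":0,"hand":0.4},{"dx":0,"dy":-0.02,"dz":-0.85,"ax":0,"ay":0,"az":0,"hand":0.7},{"dx":0,"dy":-0.02,"dz":-0.85,"ax":0,"ay":0,"az":0,"hand":0.7},{"dx":0,"dy":-0.02,"dz":-0.85,"ax":0,"ay":0,"az":0,"hand":0.7}]'
python3 - <<'E'
from h import *
m,im=look('top');show(find('top','bar1',.02,m,im)); show(find('top','tin',.07,m,im)); show(find('top','tin',.0,m,im)); show(find('top','file1',.0,m,im)); 
ms,ims=look('scene'); show(find('scene','bar1',.01,ms,ims))
cv2.imwrite('pics/t6.png',cv2.resize(im[90:290,80:410],(800,485),interpolation=2)[:,:,::-1])
go([.6525,.062,.12],-8,False); print(get_obs()['qpos'])
E
```

```text
clock: 40.5
tcp_pos: [0.6349, -0.2514, 0.1818]
tcp_rot: [[0.1, 0.995, 0.006], [0.995, -0.1, -0.002], [-0.001, 0.006, -1.0]]
force: [-0.1, 0.8, -0.3]
opening: 0.0407
finger_force: 0.0
[0.666  0.1747] yaw 141.7 L 59 W 32 conf 0.69 red 0.00 grn 0.60 bord 0 uv 180 170
[0.6512 0.0611] yaw 81.3 L 60 W 28 conf 0.63 red 0.00 grn 0.72 bord 0 uv 211 174
[0.408  0.3479] yaw 155.3 L 60 W 31 conf 0.51 red 0.00 grn 0.76 bord 0 uv 129 240
[0.524  0.4043] yaw 71.1 L 136 W 117 conf 0.72 red 0.00 grn 0.00 bord 0 uv 111 206
[ 0.6693 -0.2469] yaw 84.5 L 261 W 26 conf 0.63 red 0.00 grn 0.00 bord 0 uv 296 168
[ 0.6671 -0.0326] yaw -176.0 L 50 W 45 conf 0.62 red 0.00 grn 0.00 bord 0 uv 237 168
[0.5326 0.4287] yaw 71.1 L 143 W 122 conf 0.72 red 0.00 grn 0.00 bord 0 uv 111 206
[ 0.6849 -0.2536] yaw 84.5 L 273 W 27 conf 0.63 red 0.00 grn 0.00 bord 0 uv 296 168
[ 0.6825 -0.0291] yaw -176.0 L 52 W 48 conf 0.62 red 0.00 grn 0.00 bord 0 uv 237 168
[0.6715 0.1794] yaw 137.7 L 64 W 41 conf 0.74 red 0.00 grn 0.68 bord 0 uv 273 269
[0.6572 0.0677] yaw 81.4 L 73 W 31 conf 0.60 red 0.00 grn 0.76 bord 0 uv 257 243
[0.4054 0.3555] yaw 158.0 L 70 W 39 conf 0.45 red 0.00 grn 0.69 bord 0 uv 379 273
q7 0.53 tool turn deg 2.2
seg [0.694, -0.026, 0.127] turn [-0.001, -0.0, 0.017]
seg [0.694, -0.035, 0.127] turn [-0.001, -0.0, 0.017]
seg [0.693, -0.044, 0.127] turn [-0.001, -0.0, 0.017]
[-0.2736485   0.54084451  0.8670248   1.47444958 -0.41656295  1.32094686
  0.52593199]
```

View pics/t6.png

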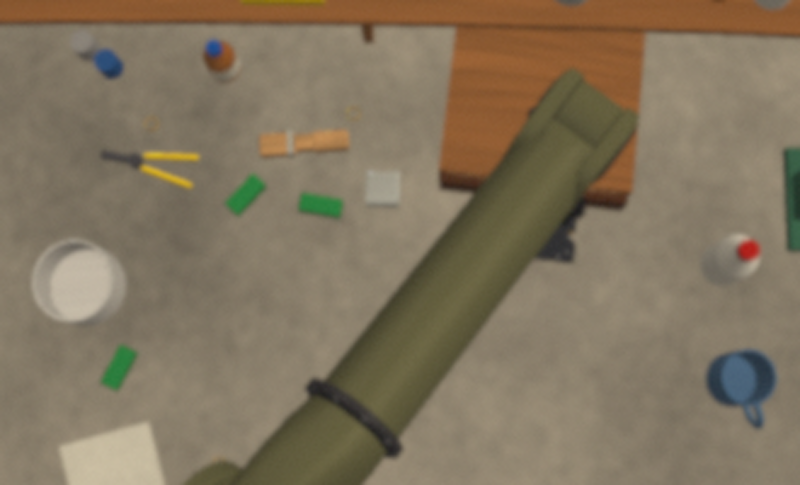

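The crop shows the drawer flush, and the bars, tin (79,281), block, pliers and clamp undisturbed.

```bash

python3 -m jog '[{"dx":0.69,"dy":-0.03,"dz":0,"ax":0,"ay":0,"az":0.02,"hand":0.6},{"dx":0.69,"dy":-0.03,"dz":0,"ax":0,"ay":0,"az":0.02,"hand":0.6},{"dx":0.69,"dy":-0.03,"dz":0,"ax":0,"ay":0,"az":0.02,"hand":0.6}]' >/dev/null
python3 -m jog '[{"dx":0.69,"dy":-0.035,"dz":0,"ax":0,"ay":0,"az":0.02,"hand":0.6},{"dx":0.69,"dy":-0.035,"dz":0.1,"ax":0,"ay":0,"az":0.02,"hand":0.6},{"dx":0.69,"dy":-0.035,"dz":0.2,"ax":0,"ay":0,"az":0.02,"hand":0.6}]' >/dev/null
python3 -m jog '[{"dx":0.69,"dy":-0.04,"dz":0.2,"ax":0,"ay":0,"az":0.015,"hand":0.6},{"dx":0.69,"dy":-0.04,"dz":0.2,"ax":0,"ay":0,"az":0.015,"hand":0.6},{"dx":0.69,"dy":-0.04,"dz":0.2,"ax":0,"ay":0,"az":0.015,"hand":0.6},{"dx":0.69,"dy":-0.04,"dz":0.2,"ax":0,"ay":0,"az":0.015,"hand":0.6},{"dx":0.69,"dy":-0.04,"dz":0.2,"ax":0,"ay":0,"az":0.015,"hand":0.6}]'
python3 - <<'E'
from h import *
go([.6530,.062,.025],-8,False)
m,im=look('wrist'); show(find('wrist','bar1',.02,m,im))
E
```

```text
clock: 41.77
tcp_pos: [0.6531, 0.0625, 0.1171]
tcp_rot: [[0.139, 0.99, -0.002], [0.99, -0.139, -0.001], [-0.001, -0.002, -1.0]]
force: [-0.3, -0.2, 0.4]
opening: 0.0522
finger_force: 0.0
q7 0.02 tool turn deg 0.0
seg [-0.003, 0.001, 0.614] turn [-0.003, 0.001, 0.0]
[0.6695 0.1757] yaw 139.4 L 64 W 29 conf 0.64 red 0.00 grn 0.95 bord 0 uv 247 53
```

```bash

python3 -m jog '[{"dx":0,"dy":0,"dz":0.25,"ax":0,"ay":0,"az":0,"hand":0.6},{"dx":0,"dy":0,"dz":0.45,"ax":0,"ay":0,"az":0,"hand":0.6},{"dx":0,"dy":0,"dz":0.58,"ax":0,"ay":0,"az":0,"hand":0.6},{"dx":0,"dy":0,"dz":0.61,"ax":0,"ay":0,"az":0,"hand":0.6},{"dx":0,"dy":0,"dz":0.61,"ax":0,"ay":0,"az":0,"hand":0},{"dx":0,"dy":0,"dz":0.61,"ax":0,"ay":0,"az":0,"hand":0},{"dx":0,"dy":0,"dz":0.61,"ax":0,"ay":0,"az":0,"hand":0},{"dx":0,"dy":0,"dz":0.61,"ax":0,"ay":0,"az":0,"hand":0},{"dx":0,"dy":0,"dz":0.61,"ax":0,"ay":0,"az":0,"hand":0},{"dx":0,"dy":0,"dz":0.61,"ax":0,"ay":0,"az":0,"hand":0}]' 40
python3 -m jog '[{"dx":0,"dy":0,"dz":-0.15,"ax":0,"ay":0,"az":0,"hand":0},{"dx":0,"dy":0,"dz":-0.4,"ax":0,"ay":0,"az":0,"hand":0},{"dx":0,"dy":0,"dz":-0.65,"ax":0,"ay":0,"az":0,"hand":0},{"dx":0,"dy":0,"dz":-0.9,"ax":0,"ay":0,"az":0,"hand":0},{"dx":0,"dy":0,"dz":-0.9,"ax":0,"ay":0,"az":0,"hand":0},{"dx":0,"dy":0,"dz":-0.9,"ax":0,"ay":0,"az":0,"hand":0}]' 40
python3 - <<'E'
from h import *
m=camera_model('top'); print(plane(m,[(114.2,207.5)],.005), plane(m,[(80+77/2.424,90+280/2.425)],.07))
go([.526,.32,.17],30,False)
E
```

```text
clock: 42.7
tcp_pos: [0.6548, 0.0599, 0.0287]
tcp_rot: [[0.143, 0.99, 0.002], [0.99, -0.143, 0.0], [0.001, 0.002, -1.0]]
force: [0.1, -0.6, 5.9]
opening: 0.0276
finger_force: 40.0
clock: 43.2
tcp_pos: [0.6554, 0.06, 0.1651]
tcp_rot: [[0.143, 0.99, 0.005], [0.99, -0.143, 0.002], [0.002, 0.005, -1.0]]
force: [-0.7, 0.0, -0.8]
opening: 0.0276
finger_force: 40.0
[[0.52686123 0.41601241 0.005     ]] [[0.52604065 0.40312015 0.07      ]]
q7 -0.00 tool turn deg -38.2
seg [0.796, -0.551, -0.017] turn [0.004, -0.0, -0.425]
seg [0.933, -0.26, -0.016] turn [0.004, -0.0, -0.425]
```

```bash

python3 -m jog '[{"dx":0.3,"dy":-0.2,"dz":0,"ax":0,"ay":0,"az":-0.1,"hand":0},{"dx":0.55,"dy":-0.37,"dz":0,"ax":0,"ay":0,"az":-0.18,"hand":0},{"dx":0.8,"dy":-0.55,"dz":0,"ax":0,"ay":0,"az":-0.18,"hand":0},{"dx":0.8,"dy":-0.55,"dz":0,"ax":0,"ay":0,"az":-0.18,"hand":0},{"dx":0.8,"dy":-0.55,"dz":0,"ax":0,"ay":0,"az":-0.18,"hand":0},{"dx":0.8,"dy":-0.55,"dz":0,"ax":0,"ay":0,"az":-0.18,"hand":0}]'
python3 - <<'E'
from h import *
go([.5265,.30,.17],0,False)
E
```

```text
clock: 43.7
tcp_pos: [0.5874, 0.1927, 0.1603]
tcp_rot: [[-0.002, 1.0, -0.003], [1.0, 0.002, -0.001], [-0.001, -0.003, -1.0]]
force: [-0.8, -0.6, 0.1]
opening: 0.0274
finger_force: 40.0
q7 -0.13 tool turn deg 0.1
seg [0.716, -0.405, -0.064] turn [-0.004, 0.001, 0.003]
```

```bash

python3 -m jog '[{"dx":0.25,"dy":-0.15,"dz":-0.03,"ax":0,"ay":0,"az":0,"hand":0},{"dx":0.5,"dy":-0.3,"dz":-0.06,"ax":0,"ay":0,"az":0,"hand":0},{"dx":0.71,"dy":-0.4,"dz":-0.06,"ax":0,"ay":0,"az":0,"hand":0},{"dx":0.71,"dy":-0.4,"dz":-0.06,"ax":0,"ay":0,"az":0,"hand":0},{"dx":0.71,"dy":-0.4,"dz":-0.06,"ax":0,"ay":0,"az":0,"hand":0},{"dx":0.71,"dy":-0.4,"dz":-0.06,"ax":0,"ay":0,"az":0,"hand":0}]'
python3 - <<'E'
from h import *
m,im=look('wrist'); show(find('wrist','tin',.07,m,im)); 
for f in find('wrist','tin',.07,m,im)[:1]:
    k=f['mask'].astype(np.uint8); c=max(cv2.findContours(k,0,1)[0],key=len).reshape(-1,2)
    from scipy.optimize import least_squares
    # project model silhouette: circles at z=0 and z=.07, hull -> compare extents
    t=np.linspace(0,2*np.pi,90)
    def sil(x):
        P=np.vstack([np.c_[x[0]+.06*np.cos(t),x[1]+.06*np.sin(t),0*t+z] for z in(0,.07)]); h=cv2.convexHull(np.float32(proj(m,P))); return h
    def res(x):
        h=sil(x); return [cv2.pointPolygonTest(h,(float(a),float(b)),True) for a,b in c[::3] if 3<a<508 and 3<b<225]
    s=least_squares(res,[.5265,.413],loss='soft_l1',diff_step=1e-3); print(s.x,np.abs(s.fun).mean(),len(s.fun))
cv2.imwrite('pics/w7.png',im[:,:,::-1])
E
```

```text
clock: 44.2
tcp_pos: [0.5302, 0.2951, 0.1703]
tcp_rot: [[0.004, 1.0, -0.0], [1.0, -0.004, -0.002], [-0.002, -0.0, -1.0]]
force: [1.5, -0.8, -0.3]
opening: 0.0271
finger_force: 40.0
[0.5269 0.4007] yaw 178.4 L 119 W 93 conf 0.95 red 0.00 grn 0.00 bord 1 uv 242 57
[0.52751085 0.41409342] 0.7317462797882689 104
```

View pics/w7.png

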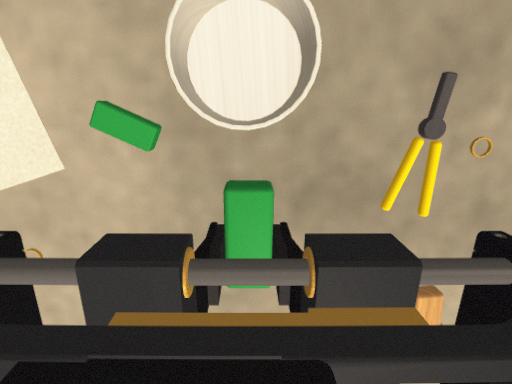

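The wrist view shows the tin upright at (243,55), the bar held, the third bar at (125,126) and the pliers well away. The silhouette fit puts the tin at (0.5275, 0.414).

```bash
python3 - <<'E'
from h import *
go([.5275-.014,.414,.17],0,False)
E
python3 -m jog '[{"dx":0.25,"dy":-0.03,"dz":0,"ax":0,"ay":0,"az":0,"hand":0},{"dx":0.5,"dy":-0.07,"dz":0,"ax":0,"ay":0,"az":0,"hand":0},{"dx":0.79,"dy":-0.11,"dz":0,"ax":0,"ay":0,"az":0,"hand":0},{"dx":0.79,"dy":-0.11,"dz":0,"ax":0,"ay":0,"az":0,"hand":0},{"dx":0.79,"dy":-0.11,"dz":0,"ax":0,"ay":0,"az":0,"hand":0},{"dx":0.79,"dy":-0.11,"dz":0,"ax":0,"ay":0,"az":0,"hand":0}]'
python3 - <<'E'
from h import *
go([.5275-.014,.414,.058],0,False)
E
```

```text
q7 -0.36 tool turn deg -0.4
seg [0.797, -0.121, 0.005] turn [0.0, 0.002, -0.008]
clock: 44.85
tcp_pos: [0.5143, 0.4141, 0.1707]
tcp_rot: [[0.004, 1.0, 0.0], [1.0, -0.004, -0.002], [-0.002, 0.0, -1.0]]
force: [0.6, -0.6, -0.8]
opening: 0.0276
finger_force: 40.0
q7 -0.50 tool turn deg -0.2
seg [0.001, -0.006, 0.751] turn [0.001, 0.002, -0.005]
```

```bash

python3 -m jog '[{"dx":0,"dy":0,"dz":0.2,"ax":0,"ay":0,"az":0,"hand":0},{"dx":0,"dy":0,"dz":0.4,"ax":0,"ay":0,"az":0,"hand":0},{"dx":0,"dy":0,"dz":0.6,"ax":0,"ay":0,"az":0,"hand":0},{"dx":0,"dy":0,"dz":0.75,"ax":0,"ay":0,"az":0,"hand":0},{"dx":0,"dy":0,"dz":0.75,"ax":0,"ay":0,"az":0,"hand":0},{"dx":0,"dy":0,"dz":0.75,"ax":0,"ay":0,"az":0,"hand":0}]' 40
python3 -m jog '[{"dx":0,"dy":0,"dz":0,"ax":0,"ay":0,"az":0,"hand":0.42},{"dx":0,"dy":0,"dz":0,"ax":0,"ay":0,"az":0,"hand":0.42},{"dx":0,"dy":0,"dz":0,"ax":0,"ay":0,"az":0,"hand":0.42},{"dx":0,"dy":0,"dz":0,"ax":0,"ay":0,"az":0,"hand":0.42},{"dx":0,"dy":0,"dz":-0.2,"ax":0,"ay":0,"az":0,"hand":0.42},{"dx":0,"dy":0,"dz":-0.45,"ax":0,"ay":0,"az":0,"hand":0.42},{"dx":0,"dy":0,"dz":-0.7,"ax":0,"ay":0,"az":0,"hand":0.42},{"dx":0,"dy":0,"dz":-0.75,"ax":0,"ay":0,"az":0,"hand":0.6},{"dx":0,"dy":0,"dz":-0.75,"ax":0,"ay":0,"az":0,"hand":0.6}]'
python3 - <<'E'
from h import *
m,im=look('top');show(find('top','bar1',.02,m,im))
go([.6695,.1757,.15],49.4,False)
E
```

```text
clock: 45.35
tcp_pos: [0.5141, 0.4129, 0.0581]
tcp_rot: [[0.006, 1.0, -0.001], [1.0, -0.006, -0.002], [-0.002, -0.001, -1.0]]
force: [0.2, 0.5, -0.1]
opening: 0.0273
finger_force: 40.0
clock: 46.1
tcp_pos: [0.5156, 0.417, 0.176]
tcp_rot: [[0.002, 1.0, 0.006], [1.0, -0.002, 0.006], [0.006, 0.006, -1.0]]
force: [0.5, 1.4, -0.2]
opening: 0.0436
finger_force: 0.0
[0.666  0.1747] yaw 139.7 L 64 W 32 conf 0.54 red 0.00 grn 0.61 bord 0 uv 180 170
[0.4058 0.3497] yaw 154.8 L 62 W 31 conf 0.45 red 0.00 grn 0.69 bord 0 uv 128 241
q7 -0.50 tool turn deg -49.5
seg [-0.799, 0.523, 0.07] turn [0.0, -0.0, -0.55]
seg [-0.945, 0.14, 0.07] turn [0.0, -0.0, -0.55]
```

```bash

python3 -m jog '[{"dx":-0.8,"dy":0.52,"dz":0,"ax":0,"ay":0,"az":-0.55,"hand":0.6},{"dx":-0.8,"dy":0.52,"dz":0,"ax":0,"ay":0,"az":-0.55,"hand":0.6},{"dx":-0.8,"dy":0.52,"dz":0,"ax":0,"ay":0,"az":-0.55,"hand":0.6},{"dx":-0.8,"dy":0.52,"dz":0,"ax":0,"ay":0,"az":-0.55,"hand":0.6},{"dx":-0.8,"dy":0.52,"dz":0,"ax":0,"ay":0,"az":-0.55,"hand":0.6}]' >/dev/null
python3 -m jog '[{"dx":-0.945,"dy":0.14,"dz":0.15,"ax":0,"ay":0,"az":-0.55,"hand":0.6},{"dx":-0.945,"dy":0.14,"dz":0.15,"ax":0,"ay":0,"az":-0.55,"hand":0.6},{"dx":-0.945,"dy":0.14,"dz":0.3,"ax":0,"ay":0,"az":-0.55,"hand":0.6},{"dx":-0.945,"dy":0.14,"dz":0.3,"ax":0,"ay":0,"az":-0.55,"hand":0.6},{"dx":-0.945,"dy":0.14,"dz":0.3,"ax":0,"ay":0,"az":-0.55,"hand":0.6},{"dx":-0.945,"dy":0.14,"dz":0.3,"ax":0,"ay":0,"az":-0.55,"hand":0.6},{"dx":-0.945,"dy":0.14,"dz":0.3,"ax":0,"ay":0,"az":-0.55,"hand":0.6}]'
python3 - <<'E'
from h import *
m,im=look('scene');show(find('scene','bar1',.01,m,im))
go([.669,.1757,.028],49.4,False)
E
```

```text
clock: 47.2
tcp_pos: [0.668, 0.1771, 0.1245]
tcp_rot: [[-0.759, 0.651, -0.003], [0.651, 0.759, 0.001], [0.003, -0.001, -1.0]]
force: [0.1, 1.2, 0.0]
opening: 0.052
finger_force: 0.0
[0.4046 0.3566] yaw 162.1 L 69 W 39 conf 0.74 red 0.00 grn 0.72 bord 0 uv 380 273
[0.6723 0.1795] yaw 138.9 L 61 W 38 conf 0.73 red 0.00 grn 0.77 bord 0 uv 273 269
[0.5121 0.415 ] yaw 92.7 L 66 W 42 conf 0.64 red 0.00 grn 0.53 bord 0 uv 365 302
q7 0.78 tool turn deg 0.1
seg [-0.016, -0.011, 0.652] turn [0.001, -0.002, 0.003]
```

```bash

python3 -m jog '[{"dx":-0.01,"dy":-0.01,"dz":0.25,"ax":0,"ay":0,"az":0,"hand":0.6},{"dx":-0.01,"dy":-0.01,"dz":0.45,"ax":0,"ay":0,"az":0,"hand":0.6},{"dx":-0.01,"dy":-0.01,"dz":0.6,"ax":0,"ay":0,"az":0,"hand":0.6},{"dx":-0.01,"dy":-0.01,"dz":0.66,"ax":0,"ay":0,"az":0,"hand":0.6},{"dx":-0.01,"dy":-0.01,"dz":0.66,"ax":0,"ay":0,"az":0,"hand":0},{"dx":-0.01,"dy":-0.01,"dz":0.66,"ax":0,"ay":0,"az":0,"hand":0},{"dx":-0.01,"dy":-0.01,"dz":0.66,"ax":0,"ay":0,"az":0,"hand":0},{"dx":-0.01,"dy":-0.01,"dz":0.66,"ax":0,"ay":0,"az":0,"hand":0},{"dx":-0.01,"dy":-0.01,"dz":0.66,"ax":0,"ay":0,"az":0,"hand":0},{"dx":-0.01,"dy":-0.01,"dz":0.66,"ax":0,"ay":0,"az":0,"hand":0}]' 40
python3 -m jog '[{"dx":0,"dy":0,"dz":-0.15,"ax":0,"ay":0,"az":0,"hand":0},{"dx":0,"dy":0,"dz":-0.4,"ax":0,"ay":0,"az":0,"hand":0},{"dx":0,"dy":0,"dz":-0.65,"ax":0,"ay":0,"az":0,"hand":0},{"dx":0,"dy":0,"dz":-0.9,"ax":0,"ay":0,"az":0,"hand":0},{"dx":0,"dy":0,"dz":-0.95,"ax":0,"ay":0,"az":0,"hand":0},{"dx":0,"dy":0,"dz":-0.95,"ax":0,"ay":0,"az":0,"hand":0}]' 40
python3 - <<'E'
from h import *
go([.5275+.016,.414,.17],0,False)
E
```

```text
clock: 48.13
tcp_pos: [0.6707, 0.1738, 0.0291]
tcp_rot: [[-0.759, 0.651, 0.003], [0.651, 0.759, 0.001], [-0.001, 0.003, -1.0]]
force: [0.2, 1.1, 4.8]
opening: 0.0273
finger_force: 40.0
clock: 48.63
tcp_pos: [0.6717, 0.1733, 0.1742]
tcp_rot: [[-0.759, 0.651, 0.007], [0.652, 0.759, 0.003], [-0.004, 0.007, -1.0]]
force: [0.4, -0.8, -0.5]
opening: 0.0277
finger_force: 40.0
q7 0.77 tool turn deg 49.3
seg [0.847, 0.33, 0.013] turn [0.005, 0.0, 0.548]
seg [0.907, -0.053, 0.013] turn [0.005, 0.0, 0.548]
```

```bash

python3 -m jog '[{"dx":0.21,"dy":0.08,"dz":0,"ax":0,"ay":0,"az":0.14,"hand":0},{"dx":0.42,"dy":0.16,"dz":0,"ax":0,"ay":0,"az":0.28,"hand":0},{"dx":0.63,"dy":0.25,"dz":0,"ax":0,"ay":0,"az":0.42,"hand":0},{"dx":0.847,"dy":0.33,"dz":0,"ax":0,"ay":0,"az":0.548,"hand":0},{"dx":0.847,"dy":0.33,"dz":0,"ax":0,"ay":0,"az":0.548,"hand":0}]' >/dev/null
python3 -m jog '[{"dx":0.23,"dy":-0.01,"dz":0,"ax":0,"ay":0,"az":0.14,"hand":0},{"dx":0.45,"dy":-0.03,"dz":0,"ax":0,"ay":0,"az":0.28,"hand":0},{"dx":0.68,"dy":-0.04,"dz":0,"ax":0,"ay":0,"az":0.42,"hand":0},{"dx":0.907,"dy":-0.05,"dz":0,"ax":0,"ay":0,"az":0.548,"hand":0},{"dx":0.907,"dy":-0.05,"dz":0,"ax":0,"ay":0,"az":0.548,"hand":0},{"dx":0.907,"dy":-0.05,"dz":0,"ax":0,"ay":0,"az":0.548,"hand":0},{"dx":0.907,"dy":-0.05,"dz":0,"ax":0,"ay":0,"az":0.548,"hand":0}]'
python3 - <<'E'
from h import *
go([.5275+.016,.414,.062],0,False)
E
```

```text
clock: 49.63
tcp_pos: [0.541, 0.4131, 0.1678]
tcp_rot: [[-0.002, 1.0, -0.001], [1.0, 0.002, -0.003], [-0.003, -0.001, -1.0]]
force: [0.1, -0.0, 0.2]
opening: 0.0275
finger_force: 40.0
q7 -0.45 tool turn deg 0.1
seg [0.008, 0.018, 0.705] turn [-0.002, 0.003, 0.003]
```

```bash

python3 -m jog '[{"dx":0,"dy":0.01,"dz":0.2,"ax":0,"ay":0,"az":0,"hand":0},{"dx":0,"dy":0.015,"dz":0.4,"ax":0,"ay":0,"az":0,"hand":0},{"dx":0,"dy":0.015,"dz":0.6,"ax":0,"ay":0,"az":0,"hand":0},{"dx":0,"dy":0.015,"dz":0.7,"ax":0,"ay":0,"az":0,"hand":0},{"dx":0,"dy":0.015,"dz":0.7,"ax":0,"ay":0,"az":0,"hand":0},{"dx":0,"dy":0.015,"dz":0.7,"ax":0,"ay":0,"az":0,"hand":0}]' 40
python3 -m jog '[{"dx":0,"dy":0,"dz":0,"ax":0,"ay":0,"az":0,"hand":0.42},{"dx":0,"dy":0,"dz":0,"ax":0,"ay":0,"az":0,"hand":0.42},{"dx":0,"dy":0,"dz":0,"ax":0,"ay":0,"az":0,"hand":0.42},{"dx":0,"dy":0,"dz":0,"ax":0,"ay":0,"az":0,"hand":0.42},{"dx":0,"dy":0,"dz":-0.2,"ax":0,"ay":0,"az":0,"hand":0.42},{"dx":0,"dy":0,"dz":-0.45,"ax":0,"ay":0,"az":0,"hand":0.42},{"dx":0,"dy":0,"dz":-0.7,"ax":0,"ay":0,"az":0,"hand":0.42},{"dx":0,"dy":0,"dz":-0.75,"ax":0,"ay":0,"az":0,"hand":0.6},{"dx":0,"dy":0,"dz":-0.75,"ax":0,"ay":0,"az":0,"hand":0.6}]'
python3 - <<'E'
from h import *
m,im=look('top');show(find('top','bar1',.02,m,im))
go([.406,.3515,.14],66,False)
E
```

```text
clock: 50.13
tcp_pos: [0.5443, 0.4125, 0.0643]
tcp_rot: [[0.001, 1.0, -0.001], [1.0, -0.001, -0.001], [-0.001, -0.001, -1.0]]
force: [0.0, 0.9, 1.3]
opening: 0.0272
finger_force: 40.0
clock: 50.88
tcp_pos: [0.546, 0.4152, 0.1821]
tcp_rot: [[-0.001, 1.0, 0.006], [1.0, 0.001, 0.006], [0.006, 0.006, -1.0]]
force: [-0.2, 0.0, 0.1]
opening: 0.0437
finger_force: 0.0
[0.545 0.415] yaw 90.8 L 64 W 22 conf 0.56 red 0.00 grn 0.76 bord 0 uv 113 202
[0.4048 0.3505] yaw 155.1 L 62 W 31 conf 0.56 red 0.00 grn 0.68 bord 0 uv 128 241
q7 -0.45 tool turn deg -65.9
seg [-0.209, -0.458, 0.123] turn [0.0, -0.0, -0.733]
seg [0.075, -0.498, 0.123] turn [0.0, -0.0, -0.733]
```

```bash

python3 -m jog '[{"dx":-0.21,"dy":-0.46,"dz":0,"ax":0,"ay":0,"az":-0.735,"hand":0.6},{"dx":-0.21,"dy":-0.46,"dz":0,"ax":0,"ay":0,"az":-0.735,"hand":0.6},{"dx":-0.21,"dy":-0.46,"dz":0,"ax":0,"ay":0,"az":-0.735,"hand":0.6},{"dx":-0.21,"dy":-0.46,"dz":0,"ax":0,"ay":0,"az":-0.735,"hand":0.6},{"dx":-0.21,"dy":-0.46,"dz":0,"ax":0,"ay":0,"az":-0.735,"hand":0.6},{"dx":-0.21,"dy":-0.46,"dz":0,"ax":0,"ay":0,"az":-0.735,"hand":0.6}]' >/dev/null
python3 -m jog '[{"dx":0.075,"dy":-0.5,"dz":0.2,"ax":0,"ay":0,"az":-0.735,"hand":0.6},{"dx":0.075,"dy":-0.5,"dz":0.2,"ax":0,"ay":0,"az":-0.735,"hand":0.6},{"dx":0.075,"dy":-0.5,"dz":0.2,"ax":0,"ay":0,"az":-0.735,"hand":0.6},{"dx":0.075,"dy":-0.5,"dz":0.2,"ax":0,"ay":0,"az":-0.735,"hand":0.6},{"dx":0.075,"dy":-0.5,"dz":0.2,"ax":0,"ay":0,"az":-0.735,"hand":0.6},{"dx":0.075,"dy":-0.5,"dz":0.2,"ax":0,"ay":0,"az":-0.735,"hand":0.6},{"dx":0.075,"dy":-0.5,"dz":0.2,"ax":0,"ay":0,"az":-0.735,"hand":0.6}]'
python3 - <<'E'
from h import *
go([.405,.352,.029],66.5,False)
m,im=look('wrist'); show(find('wrist','bar1',.02,m,im)); m,im=look('scene');show(find('scene','bar1',.01,m,im))
E
```

```text
clock: 52.07
tcp_pos: [0.4054, 0.3506, 0.1461]
tcp_rot: [[-0.913, 0.407, -0.001], [0.407, 0.913, -0.001], [0.0, -0.002, -1.0]]
force: [-0.2, 0.1, 0.3]
opening: 0.0526
finger_force: 0.0
q7 0.48 tool turn deg -0.5
seg [0.006, 0.009, 0.781] turn [-0.002, -0.0, -0.012]
[0.4051 0.355 ] yaw 155.6 L 65 W 27 conf 0.56 red 0.00 grn 0.94 bord 0 uv 251 185
[0.534 0.408] yaw 101.9 L 49 W 21 conf 0.68 red 0.00 grn 0.76 bord 0 uv 357 303
[0.5083 0.4157] yaw 89.7 L 62 W 30 conf 0.46 red 0.00 grn 0.66 bord 0 uv 366 302
[0.4055 0.3574] yaw 161.5 L 71 W 42 conf 0.46 red 0.00 grn 0.63 bord 0 uv 379 273
```

```bash

python3 -m jog '[{"dx":0.01,"dy":0.02,"dz":0.25,"ax":0,"ay":0,"az":0,"hand":0.6},{"dx":0.01,"dy":0.02,"dz":0.5,"ax":0,"ay":0,"az":0,"hand":0.6},{"dx":0.01,"dy":0.02,"dz":0.7,"ax":0,"ay":0,"az":0,"hand":0.6},{"dx":0.01,"dy":0.02,"dz":0.78,"ax":0,"ay":0,"az":0,"hand":0.6},{"dx":0.01,"dy":0.02,"dz":0.78,"ax":0,"ay":0,"az":0,"hand":0},{"dx":0.01,"dy":0.02,"dz":0.78,"ax":0,"ay":0,"az":0,"hand":0},{"dx":0.01,"dy":0.02,"dz":0.78,"ax":0,"ay":0,"az":0,"hand":0},{"dx":0.01,"dy":0.02,"dz":0.78,"ax":0,"ay":0,"az":0,"hand":0},{"dx":0.01,"dy":0.02,"dz":0.78,"ax":0,"ay":0,"az":0,"hand":0},{"dx":0.01,"dy":0.02,"dz":0.78,"ax":0,"ay":0,"az":0,"hand":0}]' 40
python3 -m jog '[{"dx":0,"dy":0,"dz":-0.15,"ax":0,"ay":0,"az":0,"hand":0},{"dx":0,"dy":0,"dz":-0.4,"ax":0,"ay":0,"az":0,"hand":0},{"dx":0,"dy":0,"dz":-0.65,"ax":0,"ay":0,"az":0,"hand":0},{"dx":0,"dy":0,"dz":-0.9,"ax":0,"ay":0,"az":0,"hand":0},{"dx":0,"dy":0,"dz":-1,"ax":0,"ay":0,"az":0,"hand":0},{"dx":0,"dy":0,"dz":-1,"ax":0,"ay":0,"az":0,"hand":0}]' 40
python3 - <<'E'
from h import *
go([.5275,.414,.18],66,False)
E
```

```text
clock: 53.1
tcp_pos: [0.4067, 0.3553, 0.0319]
tcp_rot: [[-0.915, 0.404, 0.002], [0.404, 0.915, 0.003], [-0.001, 0.003, -1.0]]
force: [0.1, -0.3, 6.4]
opening: 0.0274
finger_force: 40.0
clock: 53.6
tcp_pos: [0.4079, 0.3563, 0.1853]
tcp_rot: [[-0.915, 0.404, 0.005], [0.404, 0.915, 0.008], [-0.002, 0.009, -1.0]]
force: [0.2, 0.3, -0.2]
opening: 0.0272
finger_force: 40.0
q7 0.46 tool turn deg 0.2
seg [-0.574, 0.674, 0.042] turn [0.012, 0.002, 0.004]
```

```bash

python3 -m jog '[{"dx":-0.15,"dy":0.17,"dz":0,"ax":0,"ay":0,"az":0,"hand":0},{"dx":-0.3,"dy":0.35,"dz":0,"ax":0,"ay":0,"az":0,"hand":0},{"dx":-0.45,"dy":0.53,"dz":0,"ax":0,"ay":0,"az":0,"hand":0},{"dx":-0.57,"dy":0.67,"dz":0,"ax":0,"ay":0,"az":0,"hand":0},{"dx":-0.57,"dy":0.67,"dz":0,"ax":0,"ay":0,"az":0,"hand":0},{"dx":-0.57,"dy":0.67,"dz":0,"ax":0,"ay":0,"az":0,"hand":0},{"dx":-0.57,"dy":0.67,"dz":0,"ax":0,"ay":0,"az":0,"hand":0}]'
python3 - <<'E'
from h import *
go([.5275,.414,.066],66,False)
E
```

```text
clock: 54.18
tcp_pos: [0.5236, 0.411, 0.1788]
tcp_rot: [[-0.915, 0.404, -0.002], [0.404, 0.915, -0.002], [0.001, -0.002, -1.0]]
force: [0.4, -0.9, -0.7]
opening: 0.0275
finger_force: 40.0
q7 0.63 tool turn deg 0.2
seg [-0.017, 0.031, 0.752] turn [-0.003, -0.001, 0.004]
```

```bash

python3 -m jog '[{"dx":-0.01,"dy":0.02,"dz":0.2,"ax":0,"ay":0,"az":0,"hand":0},{"dx":-0.01,"dy":0.02,"dz":0.4,"ax":0,"ay":0,"az":0,"hand":0},{"dx":-0.01,"dy":0.02,"dz":0.6,"ax":0,"ay":0,"az":0,"hand":0},{"dx":-0.01,"dy":0.02,"dz":0.74,"ax":0,"ay":0,"az":0,"hand":0},{"dx":-0.01,"dy":0.02,"dz":0.74,"ax":0,"ay":0,"az":0,"hand":0},{"dx":-0.01,"dy":0.02,"dz":0.74,"ax":0,"ay":0,"az":0,"hand":0}]' 40
python3 -m jog '[{"dx":0,"dy":0,"dz":0,"ax":0,"ay":0,"az":0,"hand":0.42},{"dx":0,"dy":0,"dz":0,"ax":0,"ay":0,"az":0,"hand":0.42},{"dx":0,"dy":0,"dz":0,"ax":0,"ay":0,"az":0,"hand":0.42},{"dx":0,"dy":0,"dz":0,"ax":0,"ay":0,"az":0,"hand":0.42},{"dx":0,"dy":0,"dz":-0.2,"ax":0,"ay":0,"az":0,"hand":0.42},{"dx":0,"dy":0,"dz":-0.45,"ax":0,"ay":0,"az":0,"hand":0.42},{"dx":0,"dy":0,"dz":-0.7,"ax":0,"ay":0,"az":0,"hand":0.42},{"dx":0,"dy":0,"dz":-0.95,"ax":0,"ay":0,"az":0,"hand":0.6},{"dx":0,"dy":0,"dz":-1,"ax":0,"ay":0,"az":0,"hand":0.6}]'
python3 -m jog '[{"dx":0.4,"dy":-0.4,"dz":-0.1,"ax":0,"ay":0,"az":0,"hand":0.6},{"dx":0.7,"dy":-0.7,"dz":-0.1,"ax":0,"ay":0,"az":0,"hand":0.6},{"dx":0.7,"dy":-0.7,"dz":-0.1,"ax":0,"ay":0,"az":0,"hand":0.6},{"dx":0.7,"dy":-0.7,"dz":-0.1,"ax":0,"ay":0,"az":0,"hand":0.6},{"dx":0.7,"dy":-0.7,"dz":-0.1,"ax":0,"ay":0,"az":0,"hand":0.6},{"dx":0.7,"dy":-0.7,"dz":-0.1,"ax":0,"ay":0,"az":0,"hand":0.6}]'
python3 - <<'E'
from h import *
i=read_camera('top'); j=read_camera('scene')
cv2.imwrite('pics/end.png',np.hstack([cv2.resize(i[100:280,85:345],(440,305)),cv2.resize(j[130:340,170:410],(348,305))])[:,:,::-1])
E
```

```text
clock: 54.68
tcp_pos: [0.5253, 0.4134, 0.0686]
tcp_rot: [[-0.915, 0.403, -0.002], [0.403, 0.915, -0.001], [0.002, -0.002, -1.0]]
force: [1.1, 1.8, -0.5]
opening: 0.0273
finger_force: 40.0
clock: 55.43
tcp_pos: [0.5302, 0.4154, 0.2276]
tcp_rot: [[-0.915, 0.404, 0.009], [0.404, 0.915, 0.008], [-0.005, 0.011, -1.0]]
force: [0.3, -0.3, 1.3]
opening: 0.0433
finger_force: 0.0
clock: 55.93
tcp_pos: [0.388, 0.3606, 0.2352]
tcp_rot: [[-0.916, 0.402, 0.0], [0.402, 0.916, 0.003], [0.001, 0.003, -1.0]]
force: [0.5, 0.6, 0.7]
opening: 0.0521
finger_force: 0.0
```

View pics/end.png

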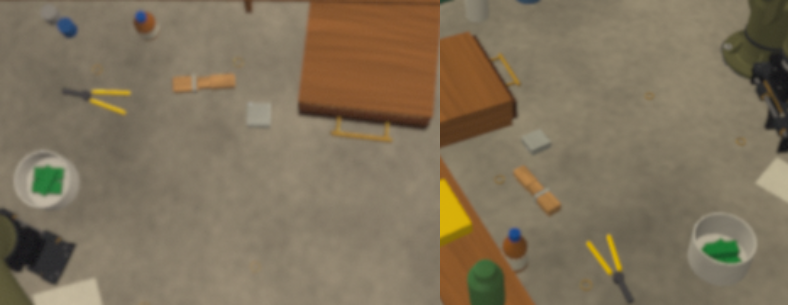

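Both views show the drawer flush and the bench clear of files and bars. The three bars are in the upright tin at (48,180), and everything else is in place.

```bash
python3 -c "
from bench import *
print(r.job_done())"
```

```text
the job is handed in; nothing more can be done
None
```

The job is handed in at about 56 s of the 210 s: all four files lie flat, straight and side by side in the fully shut drawer with handles to the front, all three bars are in the upright tin, and nothing else on the bench was moved.

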